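# Lock the depth stop of the tin-lid press

## Robot

A 6-joint arm with a two-finger parallel gripper is mounted at the origin on the work surface. World frame = base frame: x ahead of the robot, y to its left, z up, the work surface at z = 0. Lengths are in m, angles in rad, forces in N, time in s.
With the tool pointing down it reaches from about 0.3 to 0.875 m from the base axis. Payload 6.4 kg.
Tool frame: the origin (TCP) lies between the finger pads; the fingertips stand 11 mm ahead of it and the grasp point (between the pads) lies 8 mm behind it (ctrl.tcp_to_tips is the distance from the TCP to the fingertips, in m); x points along the fingers, z is the direction in which the jaws open and shut, and the axes are right-handed (so a half turn about x gives the same grasp; the last joint's range is limited). The gripper opens to 85 mm and grips with 20 to 120 N. Pads are 22 mm wide; open, the fingers measure 114 mm over their backs; the gripper's body (76 mm by 85 mm) begins 54 mm behind the grasp point. The pads swing forward as they close: fully open they stand 13 mm farther back than shut.
Start: joints at [-1.411, 0.181, 1.607, -0, 1.354, -0.206], TCP at [0.206, -0.537, 0.242] pointing down, gripper open.
Joint ranges: [-2.99, 2.99], [-0.89, 2.07], [0.3, 2.58], [-1.14, 4.28], [0, 2.63], [-3.12, 3.12]. Speed limits (rad/s): [2.57, 2.57, 3.01, 3.14, 3.14, 3.14].

## Interface

Orientations are given as a unit quaternion [w, x, y, z].
In Python, from bench import ctrl, eyes, hand_in gives the robot as it stands. The module is installed in compiled form; this text tells all that it offers.
- The arm moves only by the tool step_arm, never from a script. Its arguments are lists of equal length, an entry for each row: "xyz": the shift along the world's x, y, z in mm, a list of three; "spin": the turn about the world's z in rad; "fingers": the opening in per cent of the stroke, from 0 (shut) to 100 (fully open). A call has 1 to 10 rows; each row is the pose to reach, as a shift and turn from the pose commanded when the call began; what a row does not reach only later rows make up. A row lasts 1/10 s, in which the tool goes at most 50 mm and 8.59 degrees, less where a joint would pass 70% of its speed; a pose out of reach is approached as far as the arm can. A call with a gripper value outside its range is refused whole. The fingers move at their own pace and stop on an object; the grip force is fixed at half the most. Time passes only in rows, so rows that repeat a pose let the fingers close. It gives the time, the measured TCP pose, the force and the opening at its end, in the units of the state.
- ctrl.get_obs(): the state, without advancing time (a new reading comes with each control period).
- eyes.camera(name): name is "scene" or "top" or "wrist"; returns the picture (480x640x3 uint8, red, green, blue); there is no depth.
- eyes.camera_model(name): a dict with "vertical_fov" (degrees; the focal length in pixels is half the picture's height over the tangent of half this angle, whatever the lens; pixels are square), "cx", "cy" (the principal point, pixels), "dist_coeffs" ([k1, k2, p1, p2, k3] as OpenCV has them; the pictures are not rectified), "pose" (4x4, takes a point from camera to world coordinates); the wrist camera has in their place "tool_from_camera" (4x4, takes a point from camera to tool coordinates, whose origin is the TCP and whose axes are the tool frame's). Camera axes: x right, y up, looking along -z (the intrinsics and any distortion apply to the point x, -y, -z); pixel columns grow to the right and rows downward; lengths in m; the calibration is good to about 2 mm. A picture is of the moment at which its call begins: read the wrist's pose just before it. camera_model takes no time and is no camera call.
- hand_in(): hands the job in, once; it reports no verdict.
The state is a dict: "time_s": time; "q": joint angles; "dq": joint speeds; "joint_efforts": joint torques, N m; "eef_pos": TCP position; "eef_rot": TCP orientation; "wrist_force": force on the tool from outside, world axes, zero at the start; "torque": the same for the moment, N m; "opening": opening from 0.0 (shut) to 1.0 (fully open).
Only numpy, scipy, OpenCV 4.12 (cv2) and the standard library are available. Lean on these libraries where they do the work, as an engineer would, in place of code of your own. Each camera call takes 0.05 s, during which the arm holds its last target.

## Task

The depth stop of the mint-green tin-lid press has just been set: lock it. Hold the lower hexagon nut still with the open spanner (its handle can bear against one of the domed pillar nuts), and swing the orange-tipped torque lever clockwise, seen from above, until the jam nut is tight on it and the lever gives way and slips; the lower nut must not lose its setting. Then draw the spanner off and lay it flat back on the wooden board, leaving the praline box, the foil egg and the gift tin where they are.

Things in the scene. Friction and masses are not known exactly. Their poses are not given: they have to be found in the camera images.
- press: Mint-green four-pillar bench press, fixed. Origin: on the axis of its upright stop screw (22 mm thick, ends 55 mm above the plate), at table height. Flat head plate 300 mm (x) by 244 mm (y), centred at (-5, 13) mm from the screw, top face 160 mm above the table. On it stand four domed pillar nuts, 26 mm across, 25 mm tall. Below the plate a hand lever sticks out at the far -y corner
- pillar_left (a point): foot, on the plate, of the near left pillar nut (near = robot side): 125 mm to -x and 105 mm to +y of the screw in the press's axes; the far left one is at (115, 105) mm
- pillar_right (a point): foot, on the plate, of the near right pillar nut: 125 mm to -x and 79 mm to -y of the screw; the far right one is at (115, -79) mm. One of the two near pillar nuts always stands close on the clockwise side of the handle of a spanner put on the lower nut from the robot's side: 0 to 14 degrees of free swing before it bears
- set_nut (a joint): turn of the lower (setting) nut on the stop screw, rad, clockwise from above positive. It turns with about 0.12 N m, so unheld it is dragged round by the jam nut above; it must stay within about 25 degrees of where it starts
- nut_centre (a point): on the screw's axis at the underside of the lower nut, i.e. on the head plate's top face; turns with the nut, its x axis pointing to a corner of the hexagon. Dark steel hexagon, 41 mm across flats, 47 mm across corners, from 1 to 20 mm above the plate
- nut_mark (a point): red paint mark at the lower nut's corner that lies on its x axis, 22.5 mm from the screw's axis and 18 mm above the plate
- jam_nut (a joint): turn of the brass jam nut (34 mm across flats, 21 to 32 mm above the plate) relative to the lower nut, rad, clockwise from above positive; it starts loose at 0.4 to 0.8 and is fully tight at its stop at 1.2. It drags on the lower nut with 0.3 to 0.5 N m and stays where it is left
- lever (a joint): slip of the torque lever on the jam nut, rad, clockwise positive, 0 at the start. The lever drives the jam nut until about 0.65 N m is passed (some 9 N at 70 mm from the axis), then slips on clockwise without a spring; 0.15 or more shows that it has slipped
- lever_tip (a point): centre of the lever's orange ball (20 mm), 84 mm from the screw's axis and 41 mm above the head plate. The lever is a level steel rod, 10 mm thick, from the black hub (34 mm, 33 to 47 mm above the plate) on the axis to the ball
- spanner: Flat steel open-ended spanner, 8 mm thick, 0.3 kg, loose, on the board. Origin: underside, middle of the jaw; x along it towards the open end, z up. Jaw 43 mm wide between faces parallel to x, from x = -27 to 13 mm; head 67 mm wide, tapering back to x = -60; handle 22 mm wide, on the -x side, ends at x = -241
- spanner_grip (a point): middle of the handle's thickness, 76 mm behind the jaw's middle, at the balance (the handle is a light pressed section). The jaw slides on from the side, flat on the head plate, its faces on two opposite flats, so a corner of the nut points along the handle; it then has about 5 degrees of play either way
- board: Light wooden board, fixed, 310 mm (x) by 130 mm (y), 12 mm thick, origin at the middle of its underside; lies to the left or right of the press
- praline_box: cream box of pralines, 150 by 110 by 43 mm, loose, on the side of the press away from the board; leave it
- foil_egg: blue foil-wrapped chocolate egg on its foot, 75 mm across, 125 mm tall, loose, origin under it; leave it standing
- gift_tin: plum-coloured round gift tin with gold lid, 94 mm across, 70 mm tall, loose, origin under it; leave it
There are look-alikes about, which are no part of the job. Of the things shaped like the foil_egg, the blue one is meant.

How it is judged:
By the outcome, as a careful person would: the job done as asked, in the order asked, and still so for the second after the job is handed in, with the robot touching nothing.
It also fails if it takes over 72 s, if anything falls off the work surface, if the arm or the gripper's body presses on something with over 40 N, if the wrist force passes 120 N, or if a joint passes its speed limit or range.

## Working session

There is one attempt and no reset: what is moved stays moved. The work goes in short steps, Python scripts to look and compute and a tool call to move; the robot and the scene stay as the last step left them, time stands still between calls to the robot, and variables do not carry over. Pictures are saved under pics/ and viewed, and the job is handed in when it is done.

Besides the shell and the picture viewer there is one more tool, called by a JSON object that holds its "method" and its "body". step_arm: Moves the arm, as the interface text tells. Its arguments: {"type":"object","properties":{"xyz":{"type":"array"},"spin":{"type":"array"},"fingers":{"type":"array"}},"required":["xyz","spin","fingers"]}

```bash
mkdir -p pics; ls; python3 - <<'E'
from bench import ctrl, eyes
import cv2,numpy as np
np.set_printoptions(precision=4,suppress=True)
print(ctrl.get_obs(), ctrl.tcp_to_tips)
for n in ["scene","top","wrist"]:
    m=eyes.camera_model(n); print(n,m)
for n in ["scene","top"]:
    cv2.imwrite(f"pics/{n}0.png",eyes.camera(n)[:,:,::-1])
E
```

```text
pics
{'time_s': 0.0, 'q': array([-1.4113,  0.1816,  1.608 , -0.    ,  1.3538, -0.2063]), 'dq': array([ 0.0016,  0.0002,  0.0011,  0.0012, -0.0014,  0.002 ]), 'joint_efforts': array([  0.0019, -44.4871, -35.1333,  -0.0002,   0.0092,  -0.    ]), 'eef_pos': array([ 0.2056, -0.5364,  0.2414]), 'eef_rot': array([ 0.5822,  0.4012,  0.5831, -0.4002]), 'wrist_force': array([0.1024, 0.8167, 0.4794]), 'torque': array([-0.    , -0.0253, -0.0302]), 'opening': 1.0013869266569877} 0.011
scene {'vertical_fov': 50.071725129691885, 'cx': 324.4144157244311, 'cy': 247.82107596682056, 'dist_coeffs': array([-0.1476,  0.    ,  0.    ,  0.    ,  0.    ]), 'pose': array([[ 0.2403, -0.5489,  0.8006,  1.4686],
       [ 0.9706,  0.1252, -0.2056, -0.2047],
       [ 0.0126,  0.8264,  0.5629,  0.7763],
       [ 0.    ,  0.    ,  0.    ,  1.    ]])}
top {'vertical_fov': 49.25883787898197, 'cx': 326.6399511884626, 'cy': 245.55548960760697, 'dist_coeffs': array([-0.0164,  0.    ,  0.    ,  0.    ,  0.    ]), 'pose': array([[ 0.0207,  0.9852, -0.1702,  0.3861],
       [-0.9995,  0.0246,  0.0207,  0.0216],
       [ 0.0245,  0.1697,  0.9852,  1.3888],
       [ 0.    ,  0.    ,  0.    ,  1.    ]])}
wrist {'vertical_fov': 62.38729334875537, 'cx': 319.91609946100243, 'cy': 248.0739132862241, 'dist_coeffs': array([-0.0761,  0.    ,  0.    ,  0.    ,  0.    ]), 'tool_from_camera': array([[-0.0007,  0.2757, -0.9613, -0.1316],
       [ 0.0009,  0.9613,  0.2757,  0.0689],
       [ 1.    , -0.0006, -0.0009,  0.0013],
       [ 0.    ,  0.    ,  0.    ,  1.    ]])}
```

View pics/scene0.png

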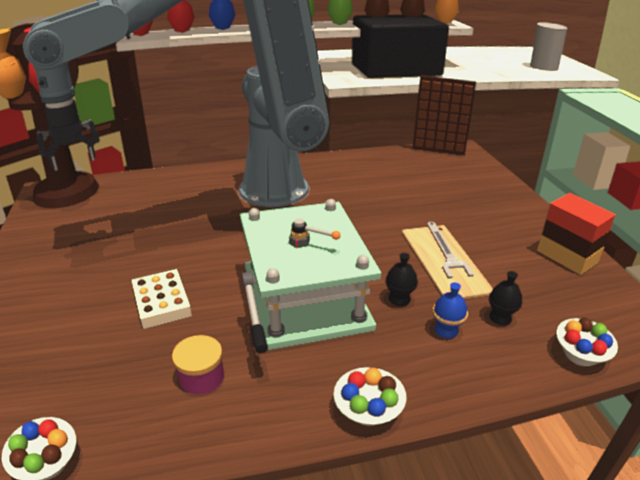

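View pics/top0.png

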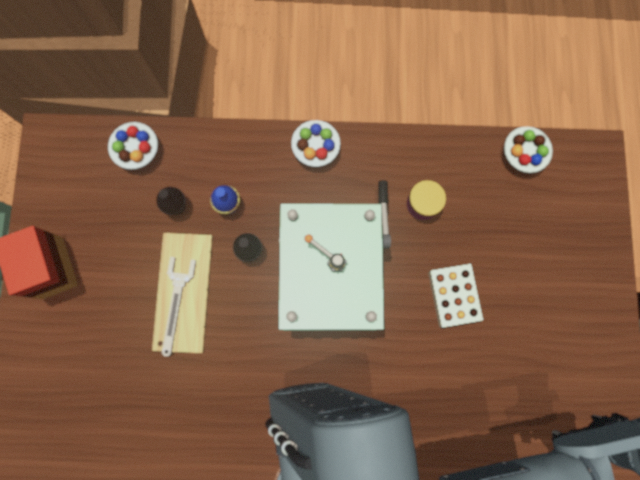

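```bash
cat > h.py <<'E'
import numpy as np, cv2, json
from scipy.spatial.transform import Rotation as R
from bench import ctrl, eyes
np.set_printoptions(precision=4,suppress=True)
def KD(m):
    f=240/np.tan(np.radians(m["vertical_fov"]/2))
    return np.array([[f,0,m["cx"]],[0,f,m["cy"]],[0,0,1.]]), np.array(m["dist_coeffs"],float)
def snap(name,tag=None):
    o=ctrl.get_obs(); m=eyes.camera_model(name)
    if name=="wrist":
        T=np.eye(4); w,x,y,z=o["eef_rot"]; T[:3,:3]=R.from_quat([x,y,z,w]).as_matrix(); T[:3,3]=o["eef_pos"]
        P=T@np.array(m["tool_from_camera"])
    else: P=np.array(m["pose"])
    im=eyes.camera(name)[:,:,::-1].copy()
    if tag:
        cv2.imwrite(f"pics/{tag}.png",im); K,D=KD(m); np.savez(f"pics/{tag}.npz",P=P,K=K,D=D)
    return im
def load(tag):
    d=np.load(f"pics/{tag}.npz"); return cv2.imread(f"pics/{tag}.png"),(d["P"],d["K"],d["D"])
def rays(c,uv):
    P,K,D=c
    n=cv2.undistortPoints(np.array(uv,float).reshape(-1,1,2),K,D).reshape(-1,2)
    d=np.c_[n[:,0],-n[:,1],-np.ones(len(n))]@P[:3,:3].T
    return P[:3,3],d
def onplane(c,uv,z):
    o,d=rays(c,uv); t=(z-o[2])/d[:,2]; return o+d*t[:,None]
def proj(c,X):
    P,K,D=c; X=np.atleast_2d(X).astype(float)
    q=(X-P[:3,3])@P[:3,:3]; q=np.c_[q[:,0],-q[:,1],-q[:,2]]
    return cv2.projectPoints(q,np.zeros(3),np.zeros(3),K,D)[0].reshape(-1,2)
E
python3 - <<'E'
from h import *
im=snap("top","t1"); im,c=load("t1"); snap("scene","s1")
for n,uv,z in [("screw",(337,263),.215),("ball",(309,239),.201),("pFL",(293,215),.183),("pFR",(370,215),.183),("pNL",(292,317),.183),("pNR",(371,317),.183),
 ("jawtipL",(173,259),.02),("jawtipR",(194,261),.02),("end",(167,353),.02),("boardTL",(163,234),.012),("boardTR",(212,236),.012),("boardBL",(152,351),.012),("boardBR",(203,353),.012),("egg",(225,199),.06)]:
    print(n,onplane(c,uv,z)[0])
cv2.imwrite("pics/t1z.png",cv2.resize(im[190:370,140:400],None,fx=3,fy=3,interpolation=cv2.INTER_CUBIC))
E
```

```text
screw [ 0.5494 -0.0273  0.215 ]
ball [0.6056 0.0377 0.201 ]
pFL [0.6655 0.0772 0.183 ]
pFR [ 0.6703 -0.1048  0.183 ]
pNL [0.427 0.072 0.183]
pNR [ 0.4309 -0.1087  0.183 ]
jawtipL [0.5766 0.3958 0.02  ]
jawtipR [0.5727 0.3405 0.02  ]
end [0.3344 0.3943 0.02  ]
boardTL [0.6443 0.4292 0.012 ]
boardTR [0.6421 0.2989 0.012 ]
boardBL [0.3383 0.4351 0.012 ]
boardBR [0.3361 0.3044 0.012 ]
egg [0.7321 0.2612 0.06  ]
```

View pics/t1z.png

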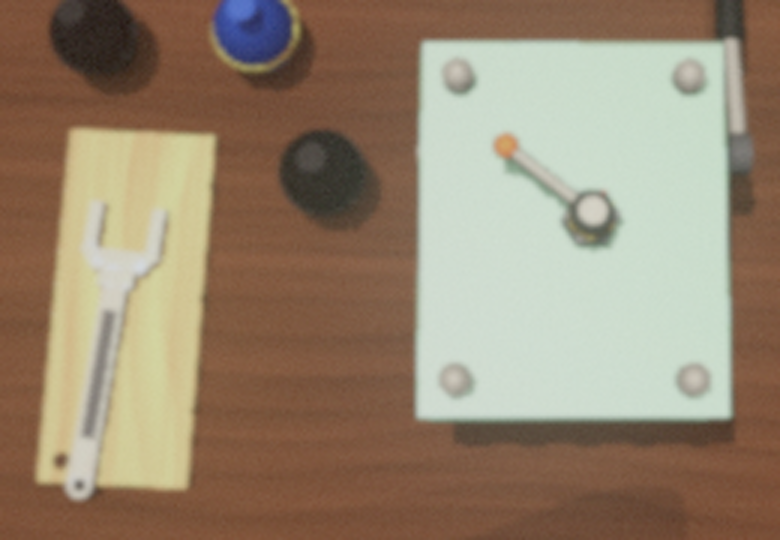

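```bash
python3 - <<'E'
from h import *
o=ctrl.get_obs(); w,x,y,z=o["eef_rot"]; M=R.from_quat([x,y,z,w]).as_matrix(); print(M)
print(o["time_s"],o["q"])
snap("wrist","w0")
E
```

```text
[[-0.0002  0.9338  0.3577]
 [ 0.0011  0.3577 -0.9338]
 [-1.      0.0002 -0.0011]]
0.2 [-1.4113  0.1813  1.6076  0.      1.3538 -0.2063]
```

View pics/w0.png

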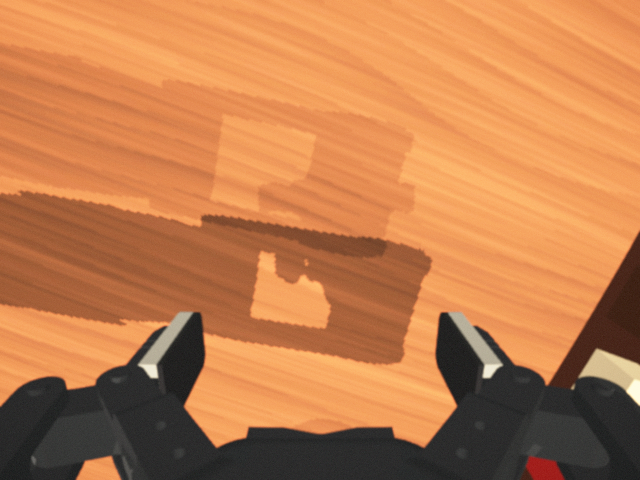

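{"method": "step_arm", "body": {"xyz": [[0,0,50],[380,507,180],[380,507,180],[380,507,180],[380,507,180],[380,507,180],[380,507,180],[380,507,180],[380,507,180],[380,507,180]], "spin": [0,-0.7,-0.7,-0.7,-0.7,-0.7,-0.7,-0.7,-0.7,-0.7], "fingers": [100,100,100,100,100,100,100,100,100,100]}}

```text
time_s: 1.25
eef_pos: [0.4672, -0.1875, 0.382]
eef_rot: [0.41, 0.576, 0.41, -0.576]
wrist_force: [0.4, -0.5, 1.3]
opening: 0.999
```

{"method": "step_arm", "body": {"xyz": [[118,157,40],[118,157,40],[118,157,40],[118,157,40],[118,157,40],[118,157,40]], "spin": [0,0,0,0,0,0], "fingers": [100,100,100,100,100,100]}}

```text
time_s: 1.85
eef_pos: [0.5847, -0.0313, 0.421]
eef_rot: [-0.411, -0.575, -0.411, 0.576]
wrist_force: [-0.5, 0.4, -0.5]
opening: 0.998
```

```bash
python3 - <<'E'
from h import *
print(ctrl.get_obs()["eef_pos"],ctrl.get_obs()["q"])
snap("wrist","w1")
E
```

```text
[ 0.5847 -0.0313  0.421 ] [-0.2558  0.1203  1.3233 -0.0004  1.6988  1.6465]
```

View pics/w1.png

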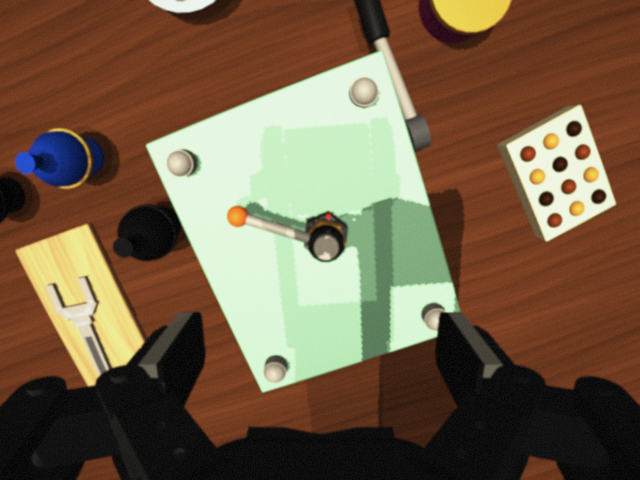

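```bash
python3 - <<'E'
from h import *
im,c=load("w1")
cv2.imwrite("pics/w1z.png",cv2.resize(im[180:280,220:370],None,fx=5,fy=5,interpolation=cv2.INTER_CUBIC))
E
```

```text
(no output)
```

View pics/w1z.png

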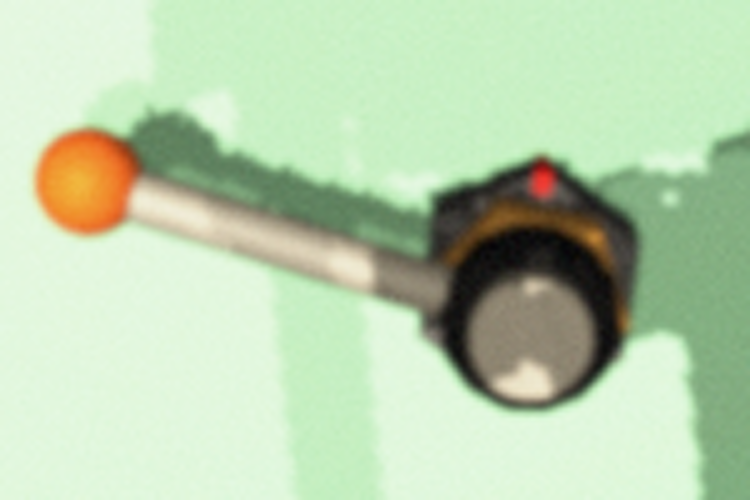

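```bash
python3 - <<'E'
from h import *
im,c=load("w1")
H=cv2.cvtColor(im,cv2.COLOR_BGR2HSV)
def blob(lo,hi,box):
    m=cv2.inRange(H,np.array(lo),np.array(hi)); x0,y0,x1,y1=box; mm=np.zeros_like(m); mm[y0:y1,x0:x1]=m[y0:y1,x0:x1]
    ys,xs=np.nonzero(mm); return (xs.mean(),ys.mean()),len(xs)
ball,n=blob((5,150,120),(20,255,255),(220,200,255,235)); print(ball,n)
H2=H.copy(); b=im.astype(int); m=(b[:,:,2]>180)&(b[:,:,1]<110)&(b[:,:,0]<110); m[:, :318]=0;m[:,340:]=0;m[:205]=0;m[225:]=0
ys,xs=np.nonzero(m); mark=(xs.mean(),ys.mean()); print(mark,len(xs))
z=lambda p:(220+(p[0]+.5)/5-.5,180+(p[1]+.5)/5-.5)
S=onplane(c,[z((531,337))],.215)[0]; B=onplane(c,[ball],.201)[0]; Mk=onplane(c,[mark],.178)[0]
print("S",S,"B",B,"Mk",Mk)
print("lever r",np.hypot(*(B-S)[:2]),np.degrees(np.arctan2(*(B-S)[1::-1])))
print("mark r",np.hypot(*(Mk-S)[:2]),np.degrees(np.arctan2(*(Mk-S)[1::-1])))
for p in [(437,197),(545,157),(635,215),(425,330)]:
    q=onplane(c,[z(p)],.180)[0]; print("corner",q,np.hypot(*(q-S)[:2]),np.degrees(np.arctan2(*(q-S)[1::-1])))
# circle fits of pillar domes
for (u,v) in [(180,163),(363,92),(275,369)]:
    print(onplane(c,[(u,v)],.178)[0], (onplane(c,[(u,v)],.178)[0]-S))
E
```

```text
(np.float64(237.07717041800643), np.float64(215.56913183279744)) 311
(np.float64(328.07142857142856), np.float64(216.14285714285714)) 14
S [ 0.5579 -0.0297  0.215 ] B [0.6081 0.0378 0.201 ] Mk [ 0.5762 -0.0388  0.178 ]
lever r 0.08413565260805306 53.331673054149306
mark r 0.020496799440800396 -26.408877195971403
corner [ 0.5805 -0.0189  0.18  ] 0.025104706438865584 25.420459557358352
corner [ 0.5812 -0.041   0.18  ] 0.02590133808824799 -25.81062852781957
corner [ 0.5649 -0.0537  0.18  ] 0.025027776242948215 -73.76947972158563
corner [ 0.5563 -0.0079  0.18  ] 0.02186112392366439 93.99343010140186
[0.6697 0.0761 0.178 ] [ 0.1118  0.1058 -0.037 ]
[ 0.6733 -0.1046  0.178 ] [ 0.1154 -0.0749 -0.037 ]
[0.4351 0.0695 0.178 ] [-0.1228  0.0993 -0.037 ]
```

{"method": "step_arm", "body": {"xyz": [[-65,405,-150],[-65,405,-150],[-65,405,-150],[-65,405,-150],[-65,405,-150],[-65,405,-150],[-65,405,-150],[-65,405,-150],[-65,405,-150],[-65,405,-150]], "spin": [0,0,0,0,0.1,0.225,0.225,0.225,0.225,0.225], "fingers": [100,100,100,100,100,100,100,100,100,100]}}

```text
time_s: 2.9
eef_pos: [0.5171, 0.3741, 0.2684]
eef_rot: [-0.472, -0.524, -0.473, 0.527]
wrist_force: [0.6, -0.8, -0.3]
opening: 0.995
```

```bash
python3 - <<'E'
from h import *
print(ctrl.get_obs()["eef_pos"],ctrl.get_obs()["q"])
snap("wrist","w2")
E
```

```text
[0.5171 0.3741 0.2684] [0.4402 0.3032 1.4054 0.001  1.4378 2.1177]
```

View pics/w2.png

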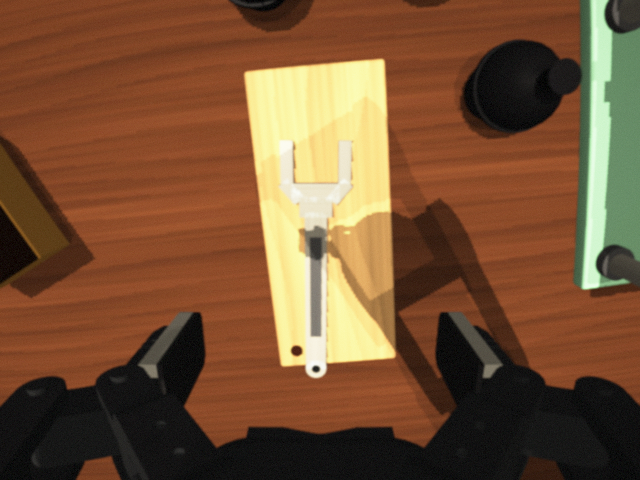

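```bash
python3 - <<'E'
from h import *
im,c=load("w2")
cv2.imwrite("pics/w2z.png",cv2.resize(im[130:390,250:390],None,fx=3,fy=3,interpolation=cv2.INTER_CUBIC)[:600])
H=cv2.cvtColor(im,cv2.COLOR_BGR2HSV)
m=((H[:,:,1]<70)&(H[:,:,2]>90)).astype(np.uint8); m[:, :270]=0; m[:,362:]=0; m[:130]=0;m[385:]=0
for v in range(136,384,8):
    xs=np.nonzero(m[v])[0]; 
    if len(xs):
        g=np.split(xs,np.nonzero(np.diff(xs)>2)[0]+1); print(v,[(a[0],a[-1]) for a in g])
E
```

```text
144 [(np.int64(278), np.int64(292)), (np.int64(339), np.int64(351))]
152 [(np.int64(278), np.int64(292)), (np.int64(339), np.int64(350))]
160 [(np.int64(280), np.int64(292)), (np.int64(339), np.int64(350))]
168 [(np.int64(280), np.int64(292)), (np.int64(339), np.int64(350))]
176 [(np.int64(280), np.int64(292)), (np.int64(338), np.int64(350))]
184 [(np.int64(280), np.int64(350))]
192 [(np.int64(283), np.int64(347))]
200 [(np.int64(290), np.int64(340))]
208 [(np.int64(299), np.int64(331))]
216 [(np.int64(300), np.int64(331))]
224 [(np.int64(305), np.int64(326))]
232 [(np.int64(306), np.int64(325))]
240 [(np.int64(306), np.int64(309)), (np.int64(322), np.int64(325))]
248 [(np.int64(306), np.int64(309)), (np.int64(322), np.int64(325))]
256 [(np.int64(306), np.int64(310)), (np.int64(321), np.int64(326))]
264 [(np.int64(304), np.int64(325))]
272 [(np.int64(304), np.int64(326))]
280 [(np.int64(304), np.int64(326))]
288 [(np.int64(304), np.int64(326))]
296 [(np.int64(305), np.int64(326))]
304 [(np.int64(305), np.int64(326))]
312 [(np.int64(305), np.int64(325))]
320 [(np.int64(305), np.int64(325))]
328 [(np.int64(305), np.int64(325))]
336 [(np.int64(305), np.int64(325))]
344 [(np.int64(305), np.int64(325))]
352 [(np.int64(305), np.int64(325))]
360 [(np.int64(305), np.int64(325))]
368 [(np.int64(306), np.int64(312)), (np.int64(319), np.int64(326))]
376 [(np.int64(311), np.int64(320))]
```

View pics/w2z.png

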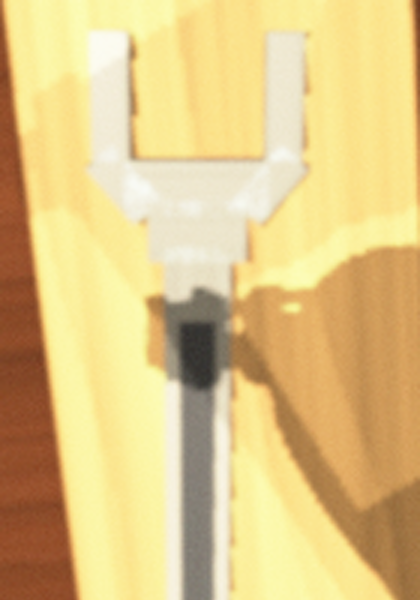

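```bash
python3 - <<'E'
from h import *
im,c=load("w2")
P=onplane(c,[(315.6,140.5),(315.6,183),(315.3,300),(315.6,377.5),(292.5,160),(338.7,160),(304.5,300),(326,300)],.020); print(P)
ax=P[0]-P[3]; print(np.linalg.norm(ax),np.degrees(np.arctan2(ax[1],ax[0])), np.linalg.norm(P[0]-P[1]),np.linalg.norm(P[4]-P[5]),np.linalg.norm(P[6]-P[7]))
u=ax[:2]/np.linalg.norm(ax); 
print("jawmid", P[0][:2]-.013*u, P[1][:2]+.027*u, "grip",P[0][:2]-.089*u,P[1][:2]-.049*u)
o=ctrl.get_obs(); w,x,y,z=o["eef_rot"]; M=R.from_quat([x,y,z,w]).as_matrix(); print(np.degrees(np.arctan2(M[1,1],M[0,1])),o["eef_pos"])
E
```

```text
[[0.5807 0.3691 0.02  ]
 [0.5414 0.3734 0.02  ]
 [0.4213 0.3868 0.02  ]
 [0.328  0.3968 0.02  ]
 [0.5652 0.3926 0.02  ]
 [0.5606 0.3494 0.02  ]
 [0.4225 0.398  0.02  ]
 [0.4201 0.3758 0.02  ]]
0.2541423708973431 -6.253208756036053 0.039478294706023535 0.04345337558130478 0.022332370018293655
jawmid [0.5677 0.3705] [0.5683 0.3704] grip [0.4922 0.3788] [0.4927 0.3787]
-6.190347624403755 [0.5184 0.3723 0.2697]
```

{"method": "step_arm", "body": {"xyz": [[-26,6,-50],[-26,6,-100],[-26,6,-150],[-26,6,-190],[-26,6,-200],[-26,6,-200],[-26,6,-200]], "spin": [0,0,0,0,0,0,0], "fingers": [100,100,100,80,60,60,60]}}

```text
time_s: 3.65
eef_pos: [0.4958, 0.3785, 0.0744]
eef_rot: [0.472, 0.528, 0.471, -0.525]
wrist_force: [0.6, 0.4, 1.4]
opening: 0.598
```

```bash
python3 - <<'E'
from h import *
o=ctrl.get_obs();print(o["eef_pos"],o["opening"],o["wrist_force"])
snap("wrist","w3")
E
```

```text
[0.4958 0.3785 0.0744] 0.5975014400134873 [0.5656 0.354  1.353 ]
```

View pics/w3.png

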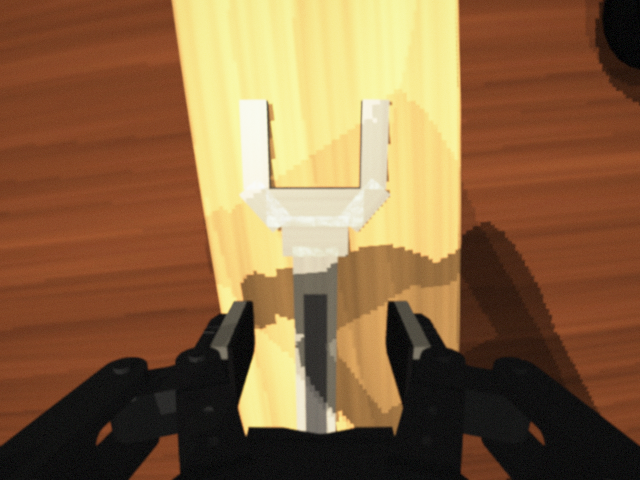

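{"method": "step_arm", "body": {"xyz": [[-3,0,-30],[-3,0,-44],[-3,0,-46],[-3,0,-46]], "spin": [0,0,0,0], "fingers": [60,60,60,60]}}

```text
time_s: 4.1
eef_pos: [0.4908, 0.3788, 0.0262]
eef_rot: [0.472, 0.527, 0.472, -0.526]
wrist_force: [0.2, 0.1, -0.3]
opening: 0.598
```

{"method": "step_arm", "body": {"xyz": [[1,0,-2],[1,0,-2],[1,0,-2],[1,0,-2],[1,0,-2],[1,0,-2],[1,0,-2],[1,0,-2]], "spin": [0,0,0,0,0,0,0,0], "fingers": [60,25,0,0,0,0,0,0]}}

```text
time_s: 4.9
eef_pos: [0.4922, 0.3792, 0.0246]
eef_rot: [0.472, 0.527, 0.472, -0.526]
wrist_force: [-0.0, 0.5, 5.1]
opening: 0.231
```

```bash
python3 - <<'E'
from h import *
o=ctrl.get_obs();print(o["eef_pos"],o["opening"],o["wrist_force"])
snap("wrist","w4"); snap("scene","s4")
im=load("s4")[0]; cv2.imwrite("pics/s4z.png",cv2.resize(im[200:320,370:520],None,fx=5,fy=5,interpolation=cv2.INTER_CUBIC))
E
```

```text
[0.4922 0.3792 0.0246] 0.23107058320474047 [-0.0444  0.5124  5.1383]
```

View pics/w4.png

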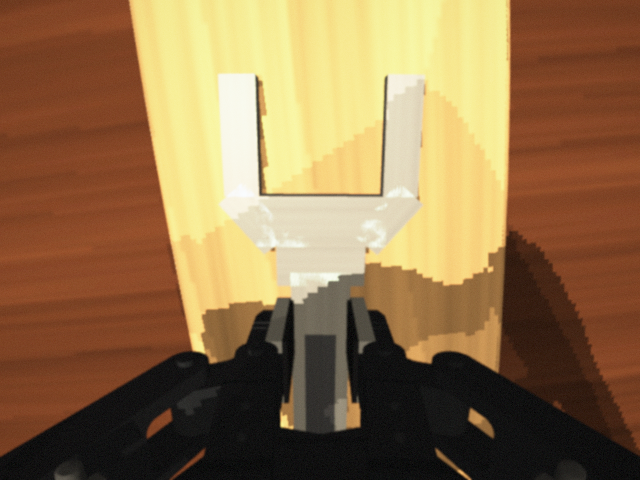

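View pics/s4z.png

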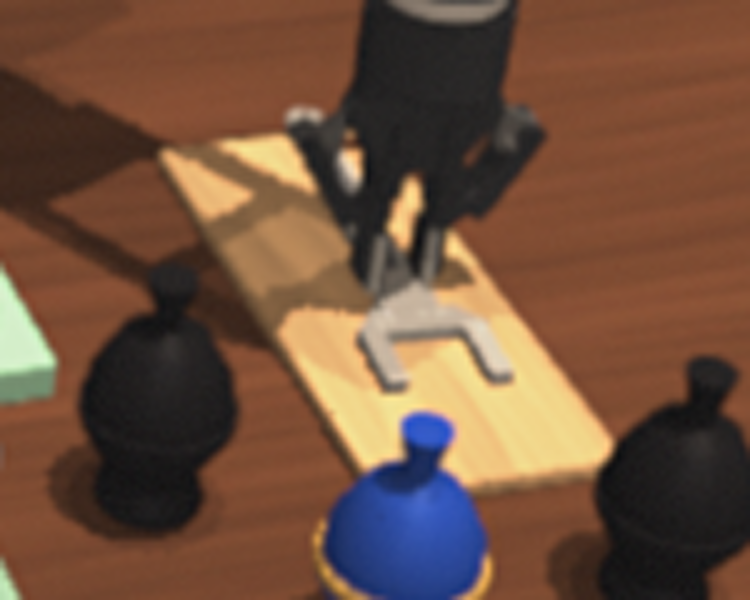

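```bash
cat >> h.py <<'E'
def toolT():
    o=ctrl.get_obs(); w,x,y,z=o["eef_rot"]; return R.from_quat([x,y,z,w]).as_matrix(), o["eef_pos"]
def edges(im,rows,u0,u1,rising):
    """sub-pixel strongest horizontal gradient in each row"""
    g=cv2.GaussianBlur(cv2.cvtColor(im,cv2.COLOR_BGR2GRAY),(3,3),0).astype(float)
    out=[]
    for v in rows:
        d=np.gradient(g[v])[u0:u1]; d=d if rising else -d
        k=int(d.argmax()); 
        if 0<k<len(d)-1:
            a,b,cc=d[k-1:k+2]; k=k+0.5*(a-cc)/(a-2*b+cc)
        out.append((u0+k,v))
    return np.array(out)
E
python3 - <<'E'
from h import *
im,c=load("w4"); M,p=toolT()
cv2.imwrite("pics/w4z.png",cv2.resize(im[60:270,200:440],None,fx=2.8,fy=2.8,interpolation=cv2.INTER_CUBIC))
L=edges(im,range(90,185,5),245,272,False); Rr=edges(im,range(90,185,5),370,396,True)
print(L[::5],Rr[::5])
def tool(uv): return (onplane(c,uv,.020)-p)@M
a,b=tool(L),tool(Rr)
print(a[::5],b[::5]); 
for q in (a,b):
    k=np.polyfit(q[:,1],q[:,2],1); print(k, np.degrees(np.arctan(k[0])))
print(tool([(240,74),(404,75),(320,195)]))
E
```

```text
[[255.4322  90.    ]
 [256.14   115.    ]
 [256.9157 140.    ]
 [257.8452 165.    ]] [[386.7667  90.    ]
 [385.8485 115.    ]
 [385.0965 140.    ]
 [384.0965 165.    ]]
[[ 0.0048  0.0841 -0.0193]
 [ 0.0048  0.0762 -0.0193]
 [ 0.0048  0.0681 -0.0193]
 [ 0.0047  0.0599 -0.0193]] [[0.0047 0.0841 0.0235]
 [0.0047 0.0762 0.0235]
 [0.0047 0.0682 0.0235]
 [0.0047 0.0599 0.0235]]
[ 0.0027 -0.0195] 0.15666976083711098
[0.0003 0.0235] 0.01592735542430854
[[ 0.0048  0.0891 -0.0241]
 [ 0.0047  0.0888  0.0289]
 [ 0.0047  0.0496  0.0018]]
```

View pics/w4z.png

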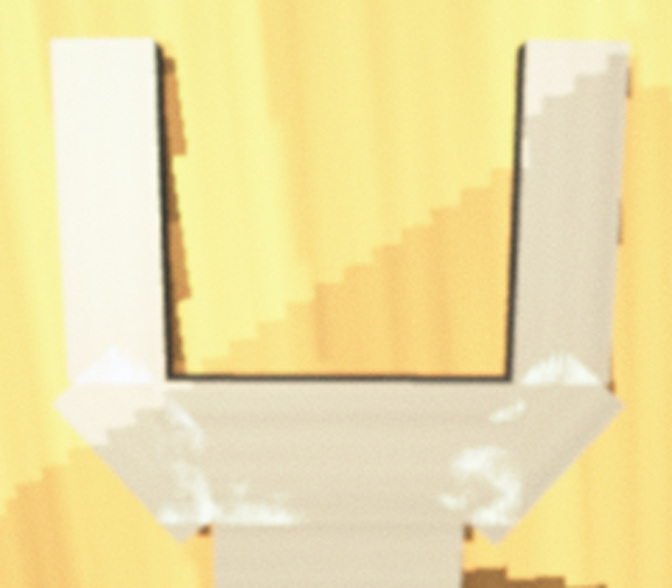

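{"method": "step_arm", "body": {"xyz": [[0,0,20],[0,0,60],[0,0,110],[0,0,160],[0,0,210],[0,0,250],[0,0,275],[0,0,275],[0,0,275]], "spin": [0,0,0,0,0,0,0,0,0], "fingers": [0,0,0,0,0,0,0,0,0]}}

```text
time_s: 5.9
eef_pos: [0.4908, 0.3783, 0.2968]
eef_rot: [-0.472, -0.526, -0.472, 0.527]
wrist_force: [0.0, 0.3, -5.1]
opening: 0.233
```

{"method": "step_arm", "body": {"xyz": [[-42,-353,0],[-42,-353,0],[-42,-353,0],[-42,-353,0],[-42,-353,0],[-42,-353,0],[-42,-353,0],[-42,-353,0],[-42,-353,0],[-42,-353,-20]], "spin": [0,0,0,-0.1,-0.2,-0.3,-0.346,-0.346,-0.346,-0.346], "fingers": [0,0,0,0,0,0,0,0,0,0]}}

```text
time_s: 6.9
eef_pos: [0.4503, 0.026, 0.2788]
eef_rot: [0.375, 0.601, 0.374, -0.599]
wrist_force: [0.9, 0.4, -3.0]
opening: 0.235
```

{"method": "step_arm", "body": {"xyz": [[0,0,-30],[0,0,-60],[0,0,-60],[0,0,-60]], "spin": [0,0,0,0], "fingers": [0,0,0,0]}}

```text
time_s: 7.3
eef_pos: [0.4487, 0.027, 0.2177]
eef_rot: [-0.374, -0.599, -0.376, 0.6]
wrist_force: [-0.3, 0.1, -3.9]
opening: 0.232
```

```bash
python3 - <<'E'
from h import *
o=ctrl.get_obs();print(o["eef_pos"],o["opening"],o["wrist_force"]); M,p=toolT(); print(M)
snap("wrist","w5"); snap("scene","s5")
im=load("s5")[0]; cv2.imwrite("pics/s5z.png",cv2.resize(im[150:300,220:400],None,fx=4,fy=4,interpolation=cv2.INTER_CUBIC))
E
```

```text
[0.4487 0.027  0.2177] 0.23214183854411413 [-0.3397  0.057  -3.9455]
[[-0.0029  0.8991 -0.4378]
 [ 0.0009 -0.4378 -0.8991]
 [-1.     -0.003   0.0005]]
```

View pics/w5.png

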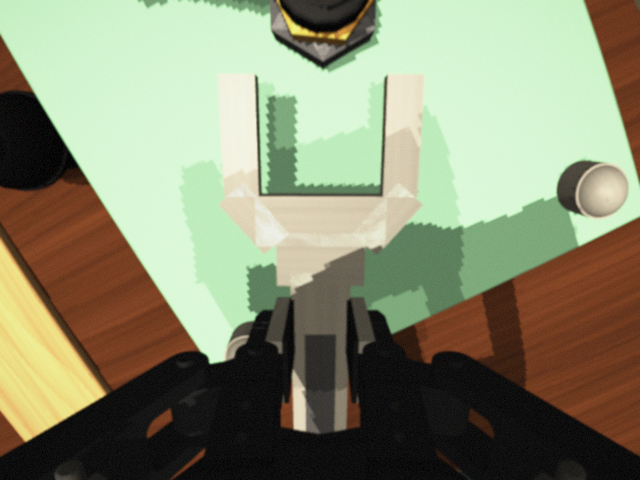

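View pics/s5z.png

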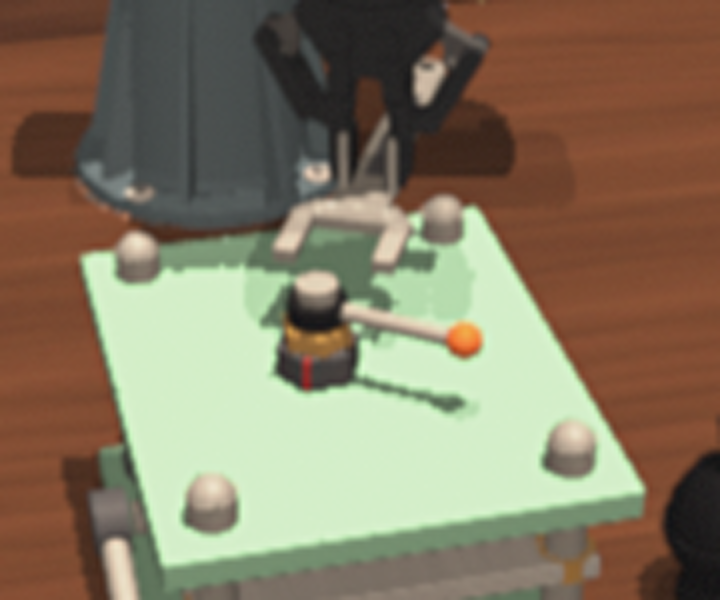

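```bash
python3 - <<'E'
from h import *
im,c=load("w5")
cv2.imwrite("pics/w5z.png",cv2.resize(im[0:100,250:400],None,fx=5,fy=5,interpolation=cv2.INTER_CUBIC))
E
```

```text
(no output)
```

View pics/w5z.png

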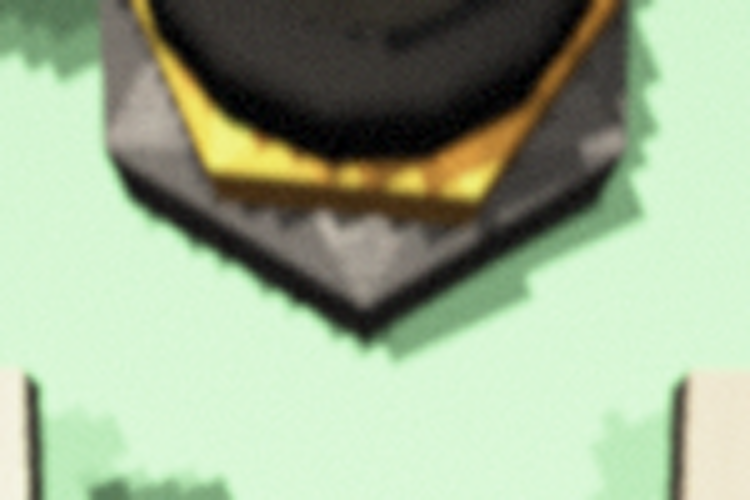

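```bash
python3 - <<'E'
from h import *
im,c=load("w5"); M,p=toolT()
z=lambda q:(250+(q[0]+.5)/5-.5,(q[1]+.5)/5-.5)
def tl(q,h): return (onplane(c,[z(q)],h)-p)@M
for nm,qs,h in [("top",[(106,148),(368,310),(625,157)],.180),("bot",[(130,197),(367,338),(603,205)],.161)]:
    T=np.vstack([tl(q,h) for q in qs])[:,1:]; print(nm,T*1000, np.linalg.norm(T[0]-T[2])*1000,np.linalg.norm(T[0]-T[1])*1000,np.linalg.norm(T[2]-T[1])*1000)
    d=T[2]-T[0]; th=np.degrees(np.arctan2(-d[0],d[1])); print("angle of nut vs tool (ccw from above +?)",th)
    ctr=T[1]+np.array([.0237,0]); print("ctr",ctr*1000, "mid LR z",(T[0]+T[2])/2*1000)
L=edges(im,range(90,185,5),245,272,False); Rr=edges(im,range(90,185,5),370,396,True)
zt=p[2]-.0126+.008
a=(onplane(c,L,zt)-p)@M; b=(onplane(c,Rr,zt)-p)@M
print(a[::6],b[::6],(a+b)[:,2].mean()/2, np.polyfit(a[:,1],a[:,2],1)[0],np.polyfit(b[:,1],b[:,2],1)[0])
print((onplane(c,[(238,74.5),(404,74.5),(320,195)],zt)-p)@M)
E
```

```text
top [[108.9971 -17.522 ]
 [ 96.878    3.0261]
 [108.4284  23.1362]] 40.662140354078716 23.855761706891794 23.19114307638357
angle of nut vs tool (ccw from above +?) 0.8013505202310507
ctr [120.578    3.0261] mid LR z [108.7128   2.8071]
bot [[109.4373 -17.6488]
 [ 97.6543   3.1113]
 [108.8738  23.7394]] 41.39202029164541 23.870968059478013 23.481822074214456
angle of nut vs tool (ccw from above +?) 0.7800699511619037
ctr [121.3543   3.1113] mid LR z [109.1556   3.0453]
[[ 0.0048  0.0826 -0.0191]
 [ 0.0047  0.0733 -0.0191]
 [ 0.0047  0.0638 -0.0191]
 [ 0.0047  0.0539 -0.0192]] [[0.0047 0.0827 0.023 ]
 [0.0047 0.0734 0.023 ]
 [0.0047 0.0638 0.023 ]
 [0.0047 0.0539 0.023 ]] 0.001955753868666676 0.0032790433510774034 -0.0013976533142783265
[[ 0.0048  0.0874 -0.0243]
 [ 0.0047  0.0875  0.0284]
 [ 0.0047  0.0488  0.0018]]
```

{"method": "step_arm", "body": {"xyz": [[0.4,0.7,-15],[0.4,0.7,-30],[0.4,0.7,-38],[0.4,0.7,-41],[0.4,0.7,-41],[0.4,0.7,-41]], "spin": [-0.014,-0.014,-0.014,-0.014,-0.014,-0.014], "fingers": [0,0,0,0,0,0]}}

```text
time_s: 8.0
eef_pos: [0.4504, 0.0262, 0.1783]
eef_rot: [0.37, 0.603, 0.37, -0.602]
wrist_force: [-0.1, -0.8, -3.2]
opening: 0.231
```

```bash
python3 - <<'E'
from h import *
o=ctrl.get_obs();print(o["eef_pos"],o["opening"],o["wrist_force"],o["torque"]); M,p=toolT(); print(M)
snap("wrist","w6"); snap("scene","s6")
im=load("w6")[0]; cv2.imwrite("pics/w6z.png",cv2.resize(im[0:200,200:440],None,fx=3,fy=3,interpolation=cv2.INTER_CUBIC))
im=load("s6")[0]; cv2.imwrite("pics/s6z.png",cv2.resize(im[180:280,240:380],None,fx=5,fy=5,interpolation=cv2.INTER_CUBIC))
E
```

```text
[0.4504 0.0262 0.1783] 0.23074766873490343 [-0.0943 -0.7716 -3.2028] [ 0.034  -0.002  -0.0013]
[[ 0.0015  0.8919 -0.4522]
 [-0.0003 -0.4522 -0.8919]
 [-1.      0.0014 -0.0004]]
```

View pics/w6z.png

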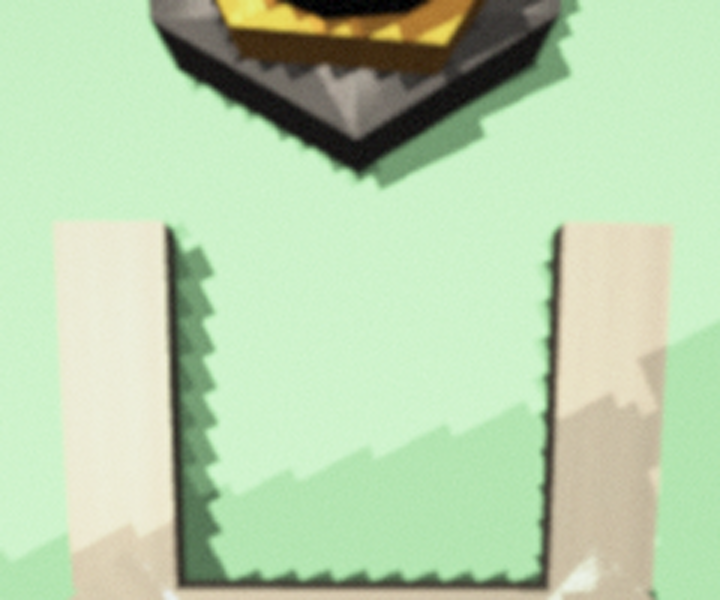

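View pics/s6z.png

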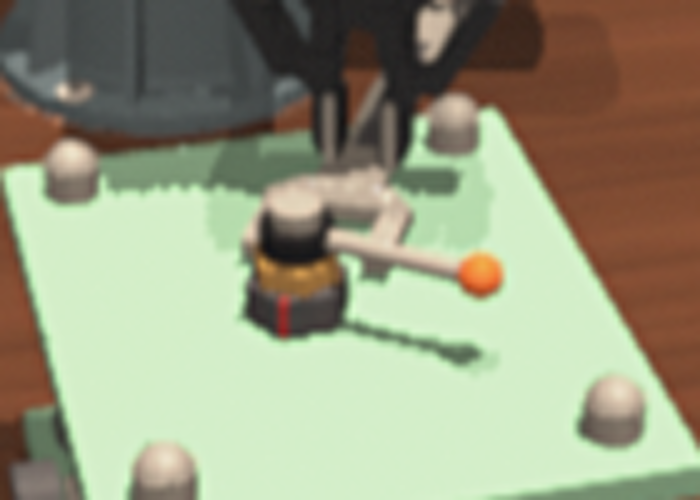

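```bash
python3 - <<'E'
from h import *
im,c=load("w6"); M,p=toolT()
z=lambda q:(200+(q[0]+.5)/3-.5,(q[1]+.5)/3-.5)
def tl(q,h): return (onplane(c,[z(q)],h)-p)@M
for nm,qs,h in [("top",[(154,24),(357,138),(557,18)],.180),("bot",[(181,68),(360,171),(533,66)],.161)]:
    T=np.vstack([tl(q,h) for q in qs])[:,1:]; print(nm,T*1000, np.linalg.norm(T[0]-T[2])*1000,np.linalg.norm(T[0]-T[1])*1000,np.linalg.norm(T[2]-T[1])*1000)
    d=T[2]-T[0]; print(np.degrees(np.arctan2(-d[0],d[1])))
    print("ctr",(T[1]+np.array([.0237,0]))*1000, "mid LR z",(T[0]+T[2])/2*1000)
L=edges(im,range(90,185,5),245,272,False); Rr=edges(im,range(90,185,5),370,396,True)
for zt in (p[2]-.0126+.008, p[2]-.0146+.008):
    a=(onplane(c,L,zt)-p)@M; b=(onplane(c,Rr,zt)-p)@M
    print((b-a)[:,2].mean(),(a+b)[:,2].mean()/2, np.polyfit(a[:,1],a[:,2],1)[0],np.polyfit(b[:,1],b[:,2],1)[0])
    print((onplane(c,[(238,74.5),(404,74.5),(320,195)],zt)-p)@M)
E
```

```text
top [[107.8125 -18.9359]
 [ 96.8866   1.3077]
 [108.3898  21.2223]] 40.162429057525024 23.003946183847095 22.99816148011591
-0.8236179199470647
ctr [120.5866   1.3077] mid LR z [108.1012   1.1432]
bot [[108.5081 -18.9707]
 [ 97.148    1.603 ]
 [108.7457  21.4608]] 40.432197059470646 23.501760415236717 22.99644230393853
-0.3366203640245099
ctr [120.848   1.603] mid LR z [108.6269   1.245 ]
0.042857776604320934 0.001966226754787379 0.0025499371703646564 -0.0005901511316288675
[[ 0.0047  0.0896 -0.0248]
 [ 0.0047  0.0896  0.0289]
 [ 0.0047  0.0503  0.0018]]
0.04348621556359698 0.0019703673082861724 0.0025499371703647804 -0.0005901511316286909
[[ 0.0067  0.0899 -0.0252]
 [ 0.0067  0.0899  0.0293]
 [ 0.0067  0.05    0.0018]]
```

{"method": "step_arm", "body": {"xyz": [[0.3,0.5,-3],[0.3,0.5,-5],[0.3,0.5,-5]], "spin": [0,0,0], "fingers": [0,0,0]}}

```text
time_s: 8.4
eef_pos: [0.4503, 0.0268, 0.1727]
eef_rot: [0.37, 0.603, 0.37, -0.602]
wrist_force: [-0.5, -0.2, -0.9]
opening: 0.231
```

{"method": "step_arm", "body": {"xyz": [[4.5,-2.3,0],[8.9,-4.5,0],[13.4,-6.8,0],[17.8,-9,0],[22.3,-11.3,0],[22.3,-11.3,0]], "spin": [0,0,0,0,0,0], "fingers": [0,0,0,0,0,0]}}

```text
time_s: 9.0
eef_pos: [0.4736, 0.0149, 0.1726]
eef_rot: [0.371, 0.603, 0.369, -0.602]
wrist_force: [2.0, -0.3, -0.5]
opening: 0.232
```

```bash
python3 - <<'E'
from h import *
o=ctrl.get_obs();print(o["eef_pos"],o["opening"],o["wrist_force"],o["torque"])
snap("wrist","w7")
im=load("w7")[0]; cv2.imwrite("pics/w7z.png",cv2.resize(im[0:200,200:440],None,fx=3,fy=3,interpolation=cv2.INTER_CUBIC))
E
```

```text
[0.4736 0.0149 0.1726] 0.23195513138992216 [ 2.001  -0.2976 -0.5205] [-0.0132 -0.2783  0.0255]
```

View pics/w7z.png

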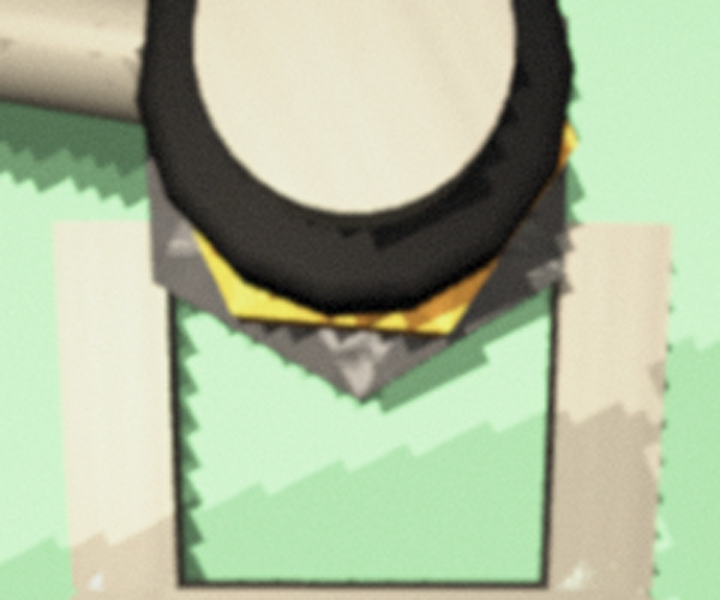

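{"method": "step_arm", "body": {"xyz": [[4.5,-2.3,0],[8.9,-4.5,0],[13.4,-6.8,0],[15.9,-8,0],[15.9,-8,0]], "spin": [0,0,0,0,0], "fingers": [0,0,0,0,0]}}

```text
time_s: 9.55
eef_pos: [0.4887, 0.0074, 0.1726]
eef_rot: [0.37, 0.603, 0.37, -0.602]
wrist_force: [-1.2, 0.4, 3.3]
opening: 0.232
```

```bash
python3 - <<'E'
from h import *
o=ctrl.get_obs();print(o["eef_pos"],o["opening"],o["wrist_force"],o["torque"])
snap("wrist","w8");snap("scene","s8")
im=load("w8")[0]; cv2.imwrite("pics/w8z.png",cv2.resize(im[0:200,200:440],None,fx=3,fy=3,interpolation=cv2.INTER_CUBIC))
im=load("s8")[0]; cv2.imwrite("pics/s8z.png",cv2.resize(im[180:280,240:380],None,fx=5,fy=5,interpolation=cv2.INTER_CUBIC))
E
```

```text
[0.4887 0.0074 0.1726] 0.23225343714245797 [-1.2482  0.3616  3.3415] [0.184  0.2098 0.0015]
```

View pics/w8z.png

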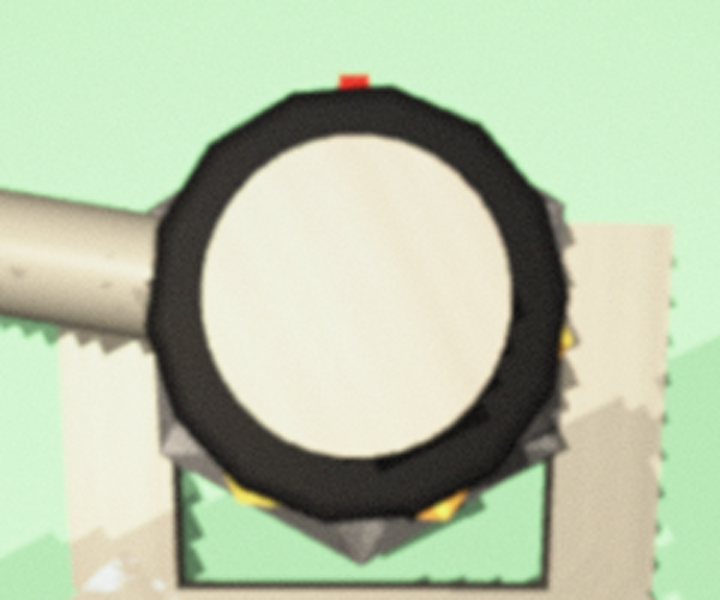

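View pics/s8z.png

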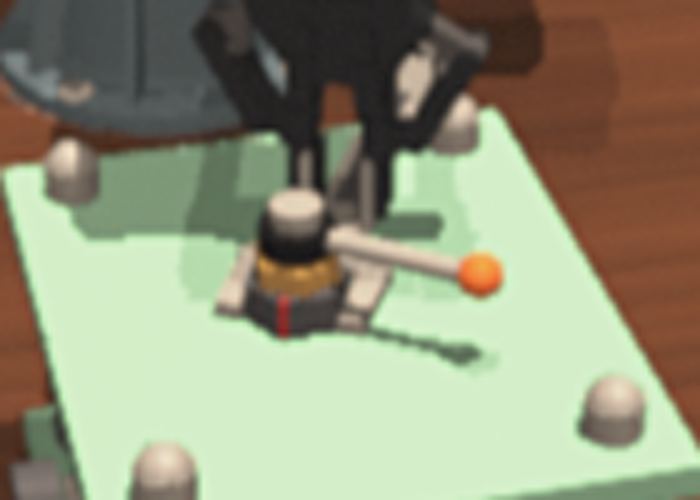

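{"method": "step_arm", "body": {"xyz": [[0,0,0],[0,0,0],[0,0,0],[0,0,10],[0,0,40],[0,0,80],[0,0,120],[0,0,120]], "spin": [0,0,0,0,0,0,0,0], "fingers": [30,50,50,50,50,50,50,50]}}

```text
time_s: 10.45
eef_pos: [0.4914, 0.0069, 0.2997]
eef_rot: [0.373, 0.606, 0.367, -0.599]
wrist_force: [0.4, 0.1, -0.3]
opening: 0.501
```

```bash
python3 - <<'E'
from h import *
o=ctrl.get_obs();print(o["eef_pos"],o["opening"],o["wrist_force"],o["torque"])
snap("wrist","w9");snap("top","t9")
im=load("t9")[0]; cv2.imwrite("pics/t9z.png",cv2.resize(im[190:340,260:410],None,fx=4,fy=4,interpolation=cv2.INTER_CUBIC))
E
```

```text
[0.4914 0.0069 0.2997] 0.5010146142816811 [ 0.4372  0.1329 -0.2565] [ 0.0114 -0.0121 -0.0071]
```

View pics/w9.png

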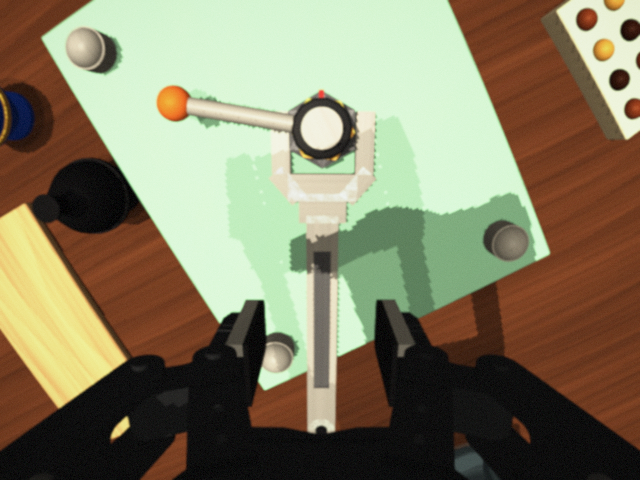

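```bash
cat >> h.py <<'E'
BIAS=np.array([0,0,.002])  # wrist camera reads tool z 2 mm high
def wpt(c,M,uv,z): return onplane(c,uv,z)-M@BIAS
def balluv(im,box=None):
    H=cv2.cvtColor(im,cv2.COLOR_BGR2HSV); m=cv2.inRange(H,np.array((7,190,150)),np.array((19,255,255)))
    if box: mm=np.zeros_like(m); x0,y0,x1,y1=box; mm[y0:y1,x0:x1]=m[y0:y1,x0:x1]; m=mm
    n,l,s,ce=cv2.connectedComponentsWithStats(m); k=1+s[1:,4].argmax(); return ce[k],s[k]
E
python3 - <<'E'
from h import *
im,c=load("w9"); M,p=toolT(); print(M[:,1])
b,s=balluv(im,(120,60,230,150)); print(b,s)
# screw top circle
g=im[105:150,300:345]; m=((g.min(2)>190)&(np.abs(g[:,:,2].astype(int)-g[:,:,1])<25)).astype(np.uint8)
ys,xs=np.nonzero(m); print(len(xs), xs.mean()+300, ys.mean()+105, xs.min()+300,xs.max()+300,ys.min()+105,ys.max()+105)
sc=((xs.min()+xs.max())/2+300,(ys.min()+ys.max())/2+105)
S=wpt(c,M,[sc],.215)[0]; B=wpt(c,M,[b],.201)[0]; d=B-S
r=im.astype(int); mk=(r[:,:,2]>150)&(r[:,:,1]<100)&(r[:,:,0]<100); mk[:, :305]=0; mk[:,340:]=0; mk[:85]=0; mk[110:]=0
ys,xs=np.nonzero(mk); K=wpt(c,M,[(xs.mean(),ys.mean())],.178)[0]
print("S",S,"B",B,np.hypot(*d[:2]),np.degrees(np.arctan2(d[1],d[0])),"mark",K,len(xs),np.degrees(np.arctan2(K[1]-S[1],K[0]-S[0])))
print("pillarNL",wpt(c,M,[(276,350)],.175)[0],"handle", wpt(c,M,[(321.5,300),(321.5,220)],.168))
# top cam
im,c=load("t9"); b,s=balluv(im,(290,220,400,300)); Bt=onplane(c,[b],.201)[0]; print("top",b,s,Bt)
E
```

```text
[ 0.892  -0.4521  0.0033]
[172.6735 102.7187] [158  87  30  33 775]
1298 321.3143297380586 127.60015408320493 302 341 108 148
S [ 0.5581 -0.0273  0.215 ] B [0.6091 0.0404 0.201 ] 0.08476688751100779 53.03589005968981 mark [ 0.577  -0.0365  0.178 ] 29 -25.847812810293053
pillarNL [0.4359 0.0714 0.175 ] handle [[ 0.4535  0.0254  0.168 ]
 [ 0.5056 -0.0009  0.168 ]]Traceback (most recent call last):
  File "<stdin>", line 14, in <module>
  File "h.py", line 49, in balluv
    n,l,s,ce=cv2.connectedComponentsWithStats(m); k=1+s[1:,4].argmax(); return ce[k],s[k]
                                                      ~~~~~~~~~~~~~~^^
ValueError: attempt to get argmax of an empty sequence
```

View pics/t9z.png

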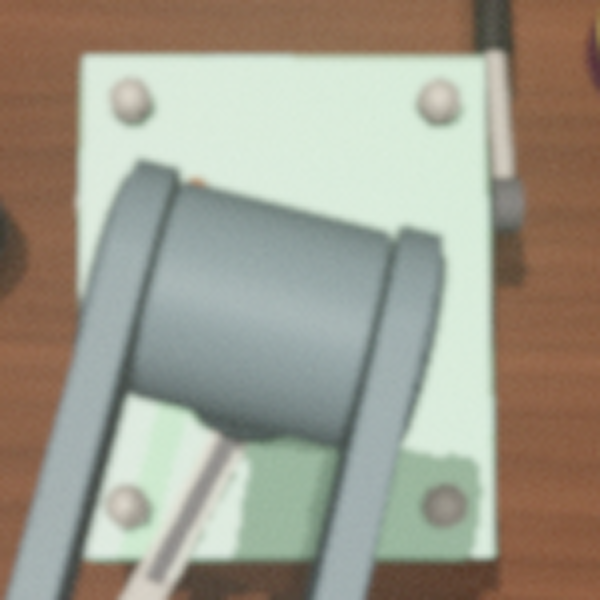

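{"method": "step_arm", "body": {"xyz": [[10,4,0],[20,8,0],[30,12,0],[40,16,0],[50,20,0],[60,24,0],[70,28,0],[81.5,32,0],[81.5,32,0],[81.5,32,0]], "spin": [0.14,0.28,0.42,0.56,0.7,0.84,0.98,1.12,1.26,1.393], "fingers": [0,0,0,0,0,0,0,0,0,0]}}

```text
time_s: 11.55
eef_pos: [0.5691, 0.0398, 0.2903]
eef_rot: [0.67, 0.223, 0.672, -0.223]
wrist_force: [-0.1, -0.5, -0.0]
opening: -0.003
```

{"method": "step_arm", "body": {"xyz": [[0,0,-30],[0,0,-60],[0,0,-60]], "spin": [0,0,0], "fingers": [0,0,0]}}

```text
time_s: 11.85
eef_pos: [0.5659, 0.04, 0.2263]
eef_rot: [0.666, 0.224, 0.674, -0.226]
wrist_force: [-0.2, 0.0, -1.0]
opening: -0.001
```

```bash
python3 - <<'E'
from h import *
o=ctrl.get_obs();print(o["eef_pos"],o["opening"],o["wrist_force"],o["q"]); M,p=toolT(); print(M[:,1])
snap("wrist","w10")
E
```

```text
[0.5659 0.04   0.2263] -0.0005636487820871007 [-0.1552  0.0062 -1.0305] [-0.1386  0.186   1.6342 -0.      1.3328  0.5086]
[ 0.6029  0.7978 -0.0056]
```

View pics/w10.png

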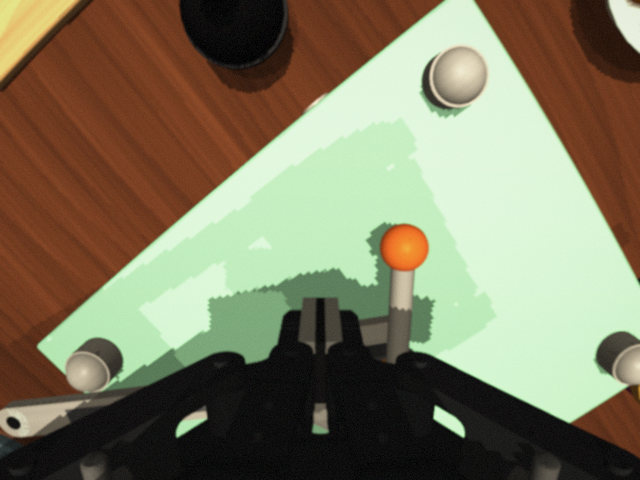

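{"method": "step_arm", "body": {"xyz": [[3,1,-15],[6,2,-30],[6,2,-30],[6,2,-30]], "spin": [0,0,0,0], "fingers": [0,0,0,0]}}

```text
time_s: 12.3
eef_pos: [0.5757, 0.0416, 0.2021]
eef_rot: [0.67, 0.225, 0.671, -0.225]
wrist_force: [-0.0, 0.4, -0.2]
opening: -0.001
```

```bash
cat > arc.py <<'E'
from h import *
import sys
S=np.array([.558,-.0273])
def tip(th,off=20,r=62):
    t=np.radians(th); u=np.array([np.cos(t),np.sin(t)]); n=np.array([-u[1],u[0]]); return S+(r*u+off*n)/1000
M,p=toolT(); h0=np.degrees(np.arctan2(M[1,1],M[0,1]))
a=float(sys.argv[1]); st=float(sys.argv[2]); n=int(sys.argv[3])
print("now",p,"head",h0)
for i in range(n):
    th=a-st*(i+1); d=(tip(th)-p[:2])*1000; print(round(th,1),[round(float(x),1) for x in d], round(float(np.radians(th-h0)),3))
E
python3 arc.py 53 4 10; python3 -c "
from h import *
o=ctrl.get_obs();print(o['eef_pos'],o['wrist_force'])"
```

```text
now [0.5757 0.0416 0.2021] head 52.93846369995913
49.0 [7.9, -9.0] -0.069
45.0 [12.0, -10.9] -0.139
41.0 [16.0, -13.1] -0.208
37.0 [19.8, -15.6] -0.278
33.0 [23.4, -18.4] -0.348
29.0 [26.8, -21.4] -0.418
25.0 [30.0, -24.6] -0.488
21.0 [33.0, -28.0] -0.557
17.0 [35.7, -31.7] -0.627
13.0 [38.2, -35.5] -0.697
[0.5757 0.0416 0.2021] [-0.0038  0.3972 -0.1529]
```

{"method": "step_arm", "body": {"xyz": [[0,0,-6],[4,-5,-6],[8,-9,-6],[12,-11,-6],[16,-13,-6],[20,-15.5,-6],[23.5,-18.5,-6],[27,-21.5,-6],[27,-21.5,-6]], "spin": [0,0,-0.07,-0.14,-0.21,-0.28,-0.35,-0.42,-0.42], "fingers": [0,0,0,0,0,0,0,0,0]}}

```text
time_s: 13.2
eef_pos: [0.6025, 0.0205, 0.1963]
eef_rot: [0.608, 0.36, 0.609, -0.36]
wrist_force: [-2.7, 3.5, 0.0]
opening: 0.004
```

```bash
python3 arc.py 29 5 9; python3 - <<'E'
from h import *
o=ctrl.get_obs();print(o["eef_pos"],o["wrist_force"],o["torque"],o["joint_efforts"])
snap("wrist","w11"); snap("scene","s11")
im=load("s11")[0]; cv2.imwrite("pics/s11z.png",cv2.resize(im[180:280,240:380],None,fx=5,fy=5,interpolation=cv2.INTER_CUBIC))
E
```

```text
now [0.6025 0.0205 0.1963] head 28.804349724027336
24.0 [4.0, -4.3] -0.084
19.0 [7.6, -8.7] -0.171
14.0 [10.8, -13.4] -0.258
9.0 [13.6, -18.4] -0.346
4.0 [15.9, -23.6] -0.433
-1.0 [17.8, -28.9] -0.52
-6.0 [19.2, -34.4] -0.607
-11.0 [20.1, -40.0] -0.695
-16.0 [20.6, -45.7] -0.782
[0.6025 0.0205 0.1963] [-2.6626  3.5299  0.0099] [0.5964 0.3185 0.0193] [ -2.4783 -48.6004 -35.5409  -0.9405  -0.8555   0.6498]
```

View pics/w11.png

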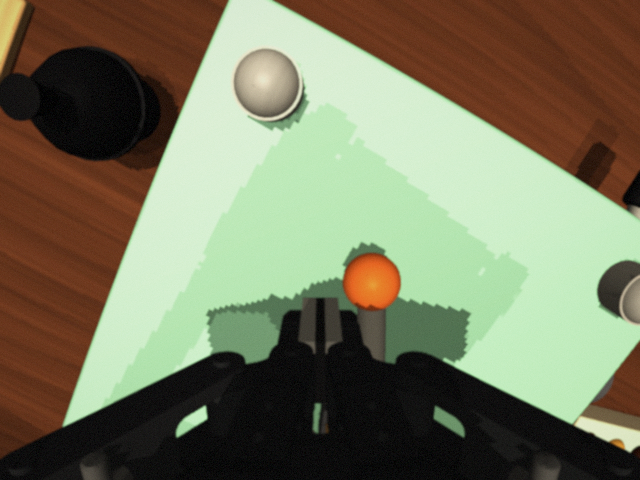

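View pics/s11z.png

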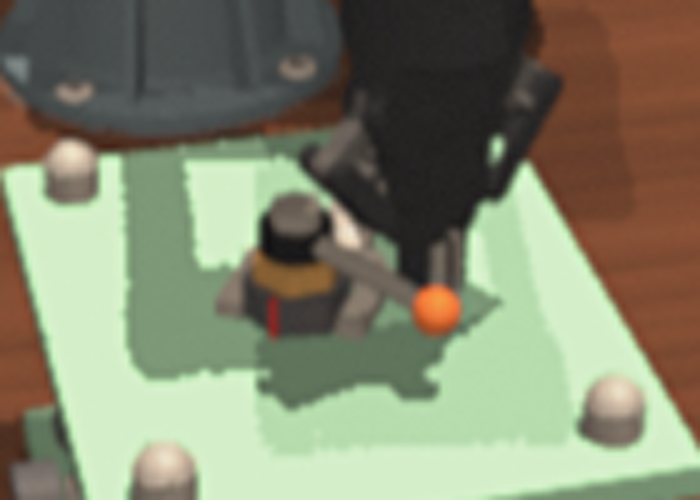

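{"method": "step_arm", "body": {"xyz": [[4,-4.5,0],[7.5,-8.5,0],[11,-13.5,0],[13.5,-18.5,0],[16,-23.5,0],[16,-23.5,0]], "spin": [-0.085,-0.17,-0.26,-0.345,-0.43,-0.43], "fingers": [0,0,0,0,0,0]}}

```text
time_s: 13.9
eef_pos: [0.6186, -0.0026, 0.1962]
eef_rot: [0.517, 0.482, 0.519, -0.481]
wrist_force: [-2.2, 6.3, 0.7]
opening: -0.003
```

```bash
python3 arc.py 4 5 9; python3 - <<'E'
from h import *
o=ctrl.get_obs();print(o["eef_pos"],o["wrist_force"],o["torque"])
snap("wrist","w12"); snap("scene","s12")
im=load("s12")[0]; cv2.imwrite("pics/s12z.png",cv2.resize(im[180:280,240:380],None,fx=5,fy=5,interpolation=cv2.INTER_CUBIC))
E
```

```text
now [ 0.6186 -0.0026  0.1962] head 4.159865584601004
-1.0 [1.8, -5.8] -0.09
-6.0 [3.2, -11.3] -0.177
-11.0 [4.1, -16.9] -0.265
-16.0 [4.6, -22.5] -0.352
-21.0 [4.5, -28.2] -0.439
-26.0 [3.9, -33.9] -0.526
-31.0 [2.9, -39.5] -0.614
-36.0 [1.4, -44.9] -0.701
-41.0 [-0.6, -50.3] -0.788
[ 0.6186 -0.0026  0.1962] [-2.1573  6.2535  0.6958] [ 0.8588  0.3499 -0.0184]
```

View pics/s12z.png

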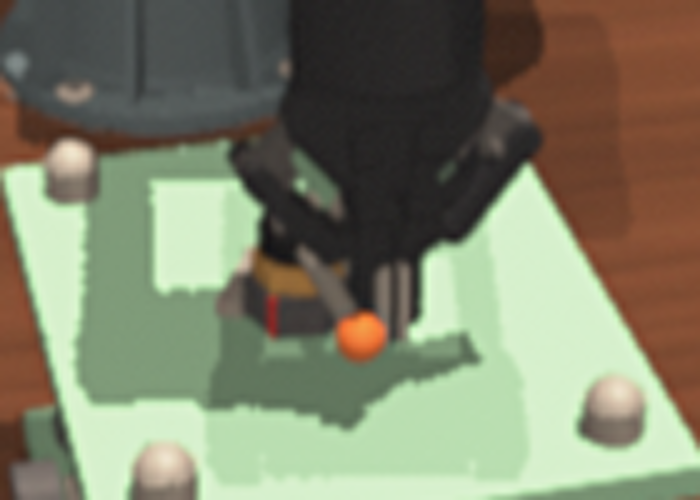

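{"method": "step_arm", "body": {"xyz": [[2,-6,0],[3,-11.5,0],[4,-17,0],[4.5,-22.5,0],[4.5,-22.5,0]], "spin": [-0.09,-0.175,-0.265,-0.35,-0.35], "fingers": [0,0,0,0,0]}}

```text
time_s: 14.5
eef_pos: [0.6234, -0.0246, 0.1964]
eef_rot: [0.425, 0.565, 0.427, -0.564]
wrist_force: [0.7, 7.2, -1.1]
opening: 0.0
```

```bash
python3 arc.py -16 5 6; python3 - <<'E'
from h import *
o=ctrl.get_obs();print(o["eef_pos"],o["wrist_force"],o["torque"])
snap("wrist","w13"); snap("scene","s13")
im=load("s13")[0]; cv2.imwrite("pics/s13z.png",cv2.resize(im[180:280,240:380],None,fx=5,fy=5,interpolation=cv2.INTER_CUBIC))
E
```

```text
now [ 0.6234 -0.0246  0.1964] head -15.882671385327606
-21.0 [-0.4, -6.2] -0.089
-26.0 [-0.9, -11.9] -0.177
-31.0 [-2.0, -17.5] -0.264
-36.0 [-3.5, -22.9] -0.351
-41.0 [-5.5, -28.3] -0.438
-46.0 [-8.0, -33.4] -0.526
[ 0.6234 -0.0246  0.1964] [ 0.6542  7.17   -1.1433] [ 1.1739  0.0332 -0.0537]
```

View pics/s13z.png

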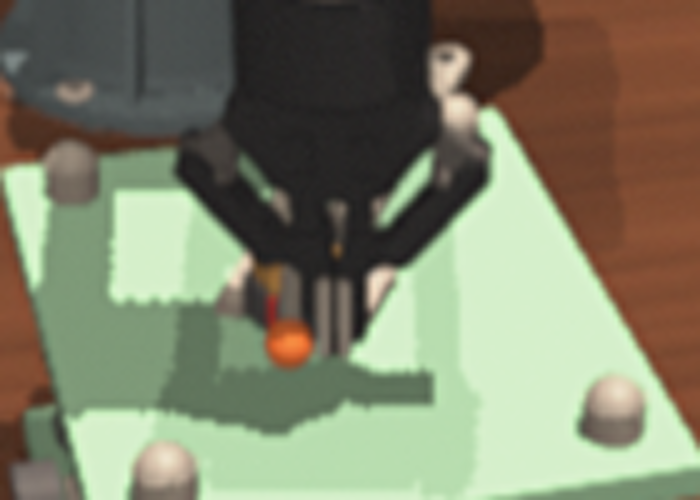

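```bash
python3 - <<'E'
from h import *
S=np.array([.558,-.0273])
for t in ("w10","w11","w12","w13"):
    im,c=load(t); b,s=balluv(im)
    P,K,D=c
    # tool rotation from camera pose
    M=P[:3,:3]@np.array(eyes.camera_model("wrist")["tool_from_camera"])[:3,:3].T
    B=wpt(c,M,[b],.201)[0]; d=B[:2]-S; print(t,b,s[2:],B,np.hypot(*d)*1000,np.degrees(np.arctan2(d[1],d[0])))
for t in ("s1","s8","s11","s12","s13"):
    im,c=load(t); b,s=balluv(im,(230,160,400,300)); B=onplane(c,[b],.201)[0]; d=B[:2]-S
    r=im.astype(int); mk=(r[:,:,2]>110)&(r[:,:,1]<60)&(r[:,:,0]<70); mk[:, :280]=0; mk[:,310:]=0; mk[:225]=0; mk[255:]=0
    ys,xs=np.nonzero(mk); k=onplane(c,[(xs.mean(),ys.mean())],.172)[0] if len(xs) else np.zeros(3)
    print(t,B,np.hypot(*d)*1000,np.degrees(np.arctan2(d[1],d[0])),len(xs),(xs.mean(),ys.mean()),k,np.degrees(np.arctan2(k[1]-S[1],k[0]-S[0])))
E
```

```text
w10 [404.0701 247.1907] [  45   45 1626] [0.6066 0.039  0.201 ] 82.19817847513396 53.73895175208836
w11 [371.8578 281.6009] [  56   54 2348] [0.6286 0.0154 0.201 ] 82.56251886951327 31.17340550815213
w12 [371.2398 275.9268] [  57   40 1693] [ 0.6429 -0.0181  0.201 ] 85.38526736557823 6.2161745848008545
w13 [370.744  276.2727] [  50   46 1496] [ 0.6414 -0.0476  0.201 ] 85.829190933557 -13.65240183729037
s1 [0.6118 0.0377 0.201 ] 84.37190693701021 50.37831831988736 12 (np.float64(296.5), np.float64(243.5)) [ 0.5802 -0.0377  0.172 ] -25.036860606667066
s8 [0.6124 0.0375 0.201 ] 84.55226312851877 49.99803095394524 12 (np.float64(296.5), np.float64(243.5)) [ 0.5802 -0.0377  0.172 ] -25.036860606667066
s11 [0.6325 0.014  0.201 ] 85.20604507339701 28.976729109570524 7 (np.float64(294.0), np.float64(243.0)) [ 0.5772 -0.0425  0.172 ] -38.34379027873896
s12 [ 0.6416 -0.0191  0.201 ] 83.97242618288358 5.602859855564587 7 (np.float64(294.0), np.float64(243.0)) [ 0.5772 -0.0425  0.172 ] -38.34379027873896
s13 [ 0.6394 -0.0476  0.201 ] 83.86434250660798 -13.997591032352293 5 (np.float64(294.0), np.float64(242.0)) [ 0.5734 -0.0417  0.172 ] -43.10337227094586
```

View pics/w13.png

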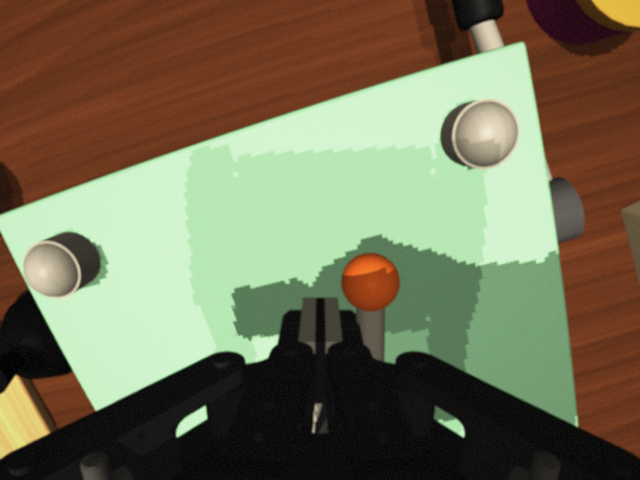

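{"method": "step_arm", "body": {"xyz": [[-0.2,-3,0],[-0.4,-6,0],[-0.7,-9,0]], "spin": [-0.045,-0.09,-0.133], "fingers": [0,0,0]}}

```text
time_s: 14.9
eef_pos: [0.6232, -0.0329, 0.1966]
eef_rot: [0.387, 0.592, 0.389, -0.59]
wrist_force: [2.9, 9.7, -0.3]
opening: 0.001
```

```bash
cat > lv.py <<'E'
from h import *
import sys
t=sys.argv[1]; S=np.array([.558,-.0273])
o=ctrl.get_obs(); f=o["wrist_force"]; M,p=toolT(); d=p[:2]-S
print(p,f,o["torque"],"Mz about S",d[0]*f[1]-d[1]*f[0]+o["torque"][2], "head",np.degrees(np.arctan2(M[1,1],M[0,1])))
snap("wrist","w"+t); snap("scene","s"+t)
im,c=load("w"+t); b,s=balluv(im); B=wpt(c,M,[b],.201)[0]; d=B[:2]-S; print("lever",b,np.hypot(*d)*1000,np.degrees(np.arctan2(d[1],d[0])))
im=load("s"+t)[0]; cv2.imwrite(f"pics/s{t}z.png",cv2.resize(im[180:280,240:380],None,fx=5,fy=5,interpolation=cv2.INTER_CUBIC))
E
python3 lv.py 14;  python3 arc.py -25 4 8
```

```text
[ 0.6232 -0.0329  0.1966] [ 2.9383  9.7382 -0.3023] [ 1.5952 -0.298  -0.0101] Mz about S 0.6413553358475544 head -23.430478014896757
lever [370.3916 278.8223] 84.9433399836541 -20.934319460822728
now [ 0.6231 -0.0333  0.1966] head -23.4150598769635
-29.0 [-1.2, -6.6] -0.097
-33.0 [-2.2, -11.0] -0.167
-37.0 [-3.6, -15.4] -0.237
-41.0 [-5.2, -19.6] -0.307
-45.0 [-7.2, -23.7] -0.377
-49.0 [-9.4, -27.7] -0.447
-53.0 [-11.9, -31.5] -0.516
-57.0 [-14.6, -35.1] -0.586
```

View pics/s14z.png

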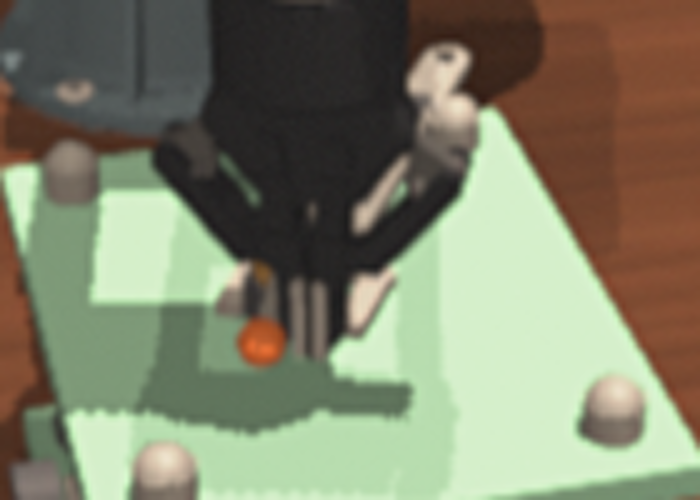

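{"method": "step_arm", "body": {"xyz": [[-0.5,-3.5,0],[-1.2,-7,0],[-2.2,-11,0],[-3.6,-15.5,0]], "spin": [-0.05,-0.1,-0.167,-0.237], "fingers": [0,0,0,0]}}

```text
time_s: 15.4
eef_pos: [0.62, -0.0485, 0.1967]
eef_rot: [0.315, 0.634, 0.316, -0.632]
wrist_force: [3.8, 9.4, -1.3]
opening: 0.003
```

```bash
python3 lv.py 15;  python3 arc.py -37 4 6
```

```text
[ 0.62   -0.0485  0.1967] [ 3.8248  9.4062 -1.287 ] [ 1.5561 -0.4476  0.0219] Mz about S 0.6856241751598227 head -37.06061874545517
lever [371.714  283.0931] 83.87295621891873 -35.05731736158925
now [ 0.6197 -0.049   0.1966] head -37.05268810811354
-41.0 [-1.8, -3.9] -0.069
-45.0 [-3.7, -8.0] -0.139
-49.0 [-5.9, -12.0] -0.209
-53.0 [-8.4, -15.8] -0.278
-57.0 [-11.2, -19.4] -0.348
-61.0 [-14.1, -22.8] -0.418
```

View pics/s15z.png

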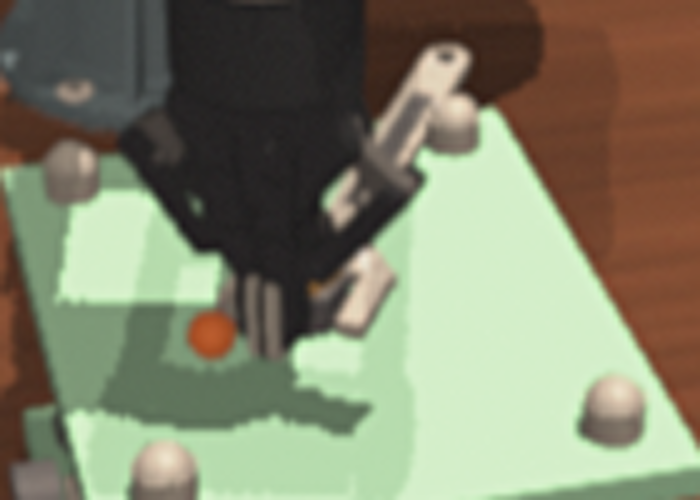

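View pics/w15.png

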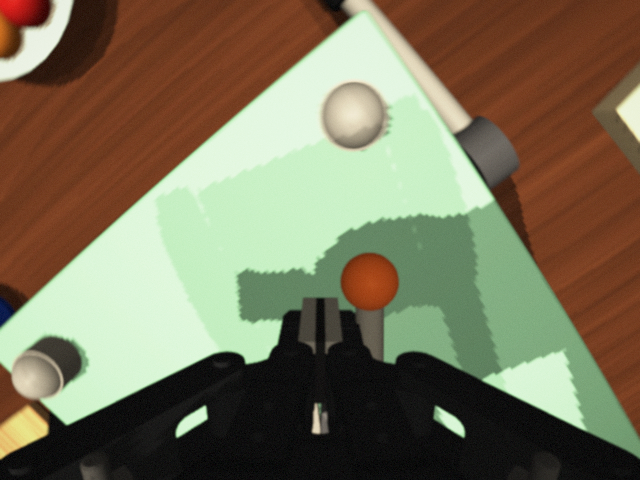

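{"method": "step_arm", "body": {"xyz": [[-0.9,-2,0],[-1.8,-4,0],[-2.8,-6,0],[-3.7,-8,0],[-5,-10,0]], "spin": [-0.035,-0.07,-0.105,-0.139,-0.175], "fingers": [0,0,0,0,0]}}

```text
time_s: 16.0
eef_pos: [0.6154, -0.0587, 0.1968]
eef_rot: [0.259, 0.66, 0.259, -0.656]
wrist_force: [4.3, 9.2, -1.4]
opening: 0.002
```

```bash
python3 lv.py 16
```

```text
[ 0.6154 -0.0587  0.1968] [ 4.3465  9.2173 -1.3765] [ 1.3421 -0.8283 -0.046 ] Mz about S 0.6196028933111719 head -47.02339323606429
lever [371.7364 282.9737] 84.0699983597206 -44.8827416819965
```

{"method": "step_arm", "body": {"xyz": [[7,7,0],[15,14,0],[15,14,30],[15,14,70],[0,40,110],[-30,60,130],[-70,60,130],[-90,60,130],[-90,60,130]], "spin": [0,0,0,0,0.1,0.22,0.25,0.25,0.25], "fingers": [0,0,0,0,20,50,60,60,60]}}

```text
time_s: 17.0
eef_pos: [0.5229, -0.0002, 0.3276]
eef_rot: [0.34, 0.621, 0.338, -0.62]
wrist_force: [0.2, -0.4, -0.4]
opening: 0.599
```

```bash
python3 - <<'E'
from h import *
o=ctrl.get_obs();print(o["eef_pos"],o["opening"],o["wrist_force"],o["torque"])
snap("wrist","w17")
E
```

```text
[ 0.5229 -0.0002  0.3276] 0.5992387047011709 [ 0.2488 -0.4385 -0.4254] [-0.0413 -0.0016 -0.0408]
```

View pics/w17.png

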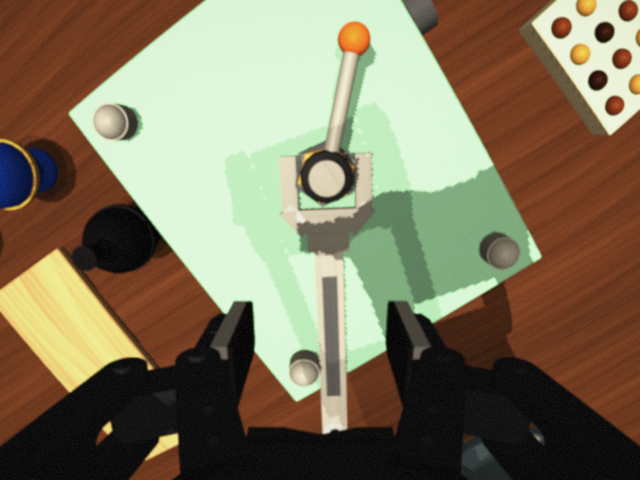

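```bash
python3 - <<'E'
from h import *
im,c=load("w17"); M,p=toolT()
cv2.imwrite("pics/w17z.png",cv2.resize(im[130:280,250:400],None,fx=4,fy=4,interpolation=cv2.INTER_CUBIC))
H=cv2.cvtColor(im,cv2.COLOR_BGR2HSV)
m=((H[:,:,1]<50)&(H[:,:,2]>60)).astype(np.uint8)
for v in range(150,410,10):
    xs=np.nonzero(m[v,270:400])[0]+270
    if len(xs):
        g=np.split(xs,np.nonzero(np.diff(xs)>2)[0]+1); print(v,[(int(a[0]),int(a[-1])) for a in g if len(a)>2])
b,s=balluv(im,(320,10,390,70)); B=wpt(c,M,[b],.201)[0]; S=wpt(c,M,[(326.5,178.5)],.215)[0]; print(b,B,S,np.degrees(np.arctan2(*(B-S)[1::-1])))
E
```

```text
150 [(270, 297), (305, 311), (330, 336), (352, 360), (369, 399)]
160 [(270, 301), (318, 320), (350, 384), (387, 399)]
170 [(270, 301), (311, 342), (356, 371), (376, 384), (388, 399)]
180 [(270, 296), (307, 343), (358, 371), (377, 390)]
190 [(270, 275), (278, 303), (314, 338), (350, 352), (355, 371), (376, 381)]
200 [(271, 297), (303, 309), (343, 352), (355, 368)]
210 [(270, 272), (275, 279), (282, 303), (314, 358)]
220 [(270, 279), (282, 325), (331, 339), (359, 362)]
230 [(270, 281), (287, 298), (305, 308), (312, 315), (320, 323), (329, 333), (345, 351)]
240 [(270, 287), (290, 294)]
250 [(271, 275), (283, 291), (321, 324), (327, 329), (342, 347)]
260 [(280, 350)]
270 [(289, 356)]
280 [(270, 274), (284, 287), (290, 343), (346, 360)]
290 [(270, 278), (286, 291), (295, 364)]
300 [(270, 284), (304, 370)]
310 [(270, 287), (301, 304), (307, 344), (347, 373)]
320 [(270, 290), (313, 377)]
330 [(270, 294), (317, 381)]
340 [(270, 298), (318, 344), (347, 383)]
350 [(270, 296), (319, 345), (348, 354)]
360 [(270, 288), (314, 318), (321, 345)]
370 [(272, 291), (294, 308), (322, 345)]
380 [(280, 309), (320, 340)]
390 [(289, 314), (327, 342)]
400 [(323, 344)]
[353.8942  37.7604] [ 0.6199 -0.0863  0.201 ] [ 0.5587 -0.0276  0.215 ] -43.79347713920514
```

View pics/w17z.png

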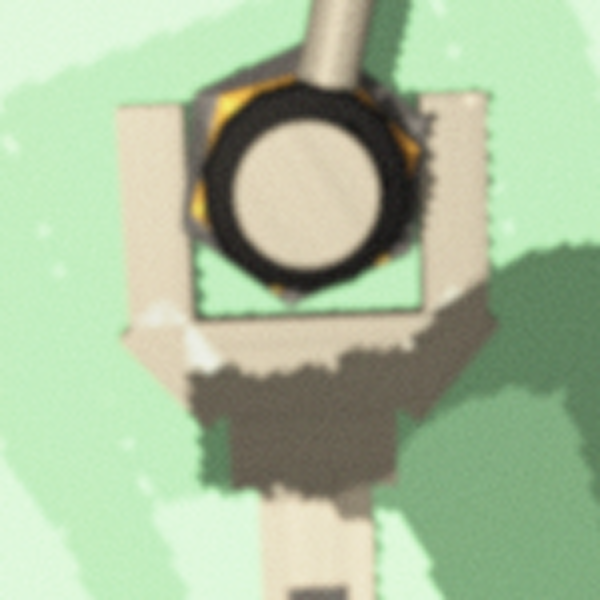

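```bash
python3 - <<'E'
from h import *
im,c=load("w17"); M,p=toolT()
P=wpt(c,M,[(325.4,154.8),(327,209.3),(329.8,270),(333.5,400)],.168)
print(P); print("TCP",p,"heading",np.degrees(np.arctan2(M[1,1],M[0,1])))
k=np.polyfit(P[:,0],P[:,1],1); h=np.degrees(np.arctan(k[0])); print("spanner heading",h, "resid",P[:,1]-np.polyval(k,P[:,0]))
u=np.array([np.cos(np.radians(h)),np.sin(np.radians(h))]); 
T=P[0,:2]; F=P[1,:2]; print("tip-floor",np.linalg.norm(T-F)); jm=(T-.013*u+F+.027*u)/2; g=jm-.076*u; print("jawmid",jm,"grip",g,np.polyval(k,g[0]))
print("shift mm",(g-p[:2])*1000,"spin",np.radians(h)-np.arctan2(M[1,1],M[0,1]),"u",u)
E
```

```text
[[ 0.5689 -0.0341  0.168 ]
 [ 0.5348 -0.0138  0.168 ]
 [ 0.4933  0.0099  0.168 ]
 [ 0.3905  0.0709  0.168 ]]
TCP [ 0.5242 -0.0005  0.3274] heading -32.71734952439944
spanner heading -30.442226055498537 resid [ 0.      0.0003 -0.0004  0.0001]
tip-floor 0.039753991531815136
jawmid [ 0.5579 -0.0275] grip [0.4924 0.011 ] 0.010864449598174009
shift mm [-31.7814  11.4776] spin 0.03970839542171556 u [ 0.8621 -0.5067]
```

{"method": "step_arm", "body": {"xyz": [[-16,6,-30],[-32,11.5,-70],[-32,11.5,-110],[-32,11.5,-130],[-32,11.5,-135],[-32,11.5,-135]], "spin": [0.04,0.04,0.04,0.04,0.04,0.04], "fingers": [60,60,60,60,60,60]}}

```text
time_s: 17.65
eef_pos: [0.4927, 0.0108, 0.191]
eef_rot: [-0.351, -0.613, -0.351, 0.614]
wrist_force: [0.1, -0.7, 0.8]
opening: 0.596
```

```bash
python3 - <<'E'
from h import *
o=ctrl.get_obs();print(o["eef_pos"],o["opening"],o["wrist_force"]); M,p=toolT(); print(np.degrees(np.arctan2(M[1,1],M[0,1])))
snap("wrist","w18")
E
```

```text
[0.4927 0.0108 0.191 ] 0.5961480664665424 [ 0.0782 -0.6952  0.7667]
-30.445842502888116
```

View pics/w18.png

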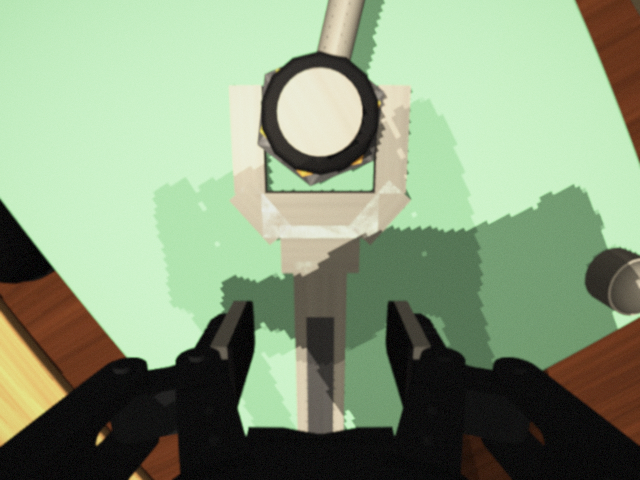

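{"method": "step_arm", "body": {"xyz": [[0,0,-10],[0,0,-17],[0,0,-18],[0,0,-18],[0,0,-18],[0,0,-18],[0,0,-18],[0,0,-18],[0,0,-18]], "spin": [0,0,0,0,0,0,0,0,0], "fingers": [60,60,60,25,0,0,0,0,0]}}

```text
time_s: 18.6
eef_pos: [0.4923, 0.0111, 0.1741]
eef_rot: [0.351, 0.614, 0.351, -0.613]
wrist_force: [-1.4, 0.0, 5.4]
opening: 0.232
```

{"method": "step_arm", "body": {"xyz": [[-4.3,2.5,0],[-8.6,5,0],[-13,7.6,0],[-17.3,10.1,0],[-21.6,12.7,0],[-26,15.2,0],[-30.2,17.7,0],[-34.5,20.3,0],[-36,21,0],[-36,21,0]], "spin": [0,0,0,0,0,0,0,0,0,0], "fingers": [0,0,0,0,0,0,0,0,0,0]}}

```text
time_s: 19.6
eef_pos: [0.456, 0.0321, 0.174]
eef_rot: [0.352, 0.614, 0.351, -0.613]
wrist_force: [2.3, -1.4, 6.7]
opening: 0.23
```

```bash
python3 - <<'E'
from h import *
o=ctrl.get_obs();print(o["eef_pos"],o["opening"],o["wrist_force"]); M,p=toolT(); print(np.degrees(np.arctan2(M[1,1],M[0,1])))
snap("wrist","w19")
E
```

```text
[0.456  0.0321 0.174 ] 0.23049203565892026 [ 2.2872 -1.4376  6.6615]
-30.427345116177122
```

View pics/w19.png

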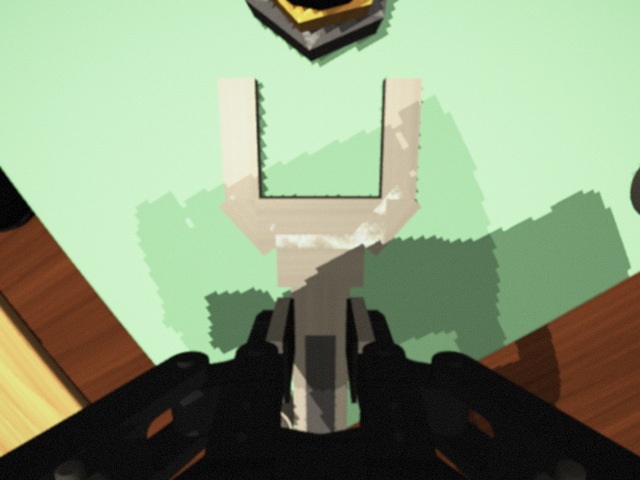

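{"method": "step_arm", "body": {"xyz": [[-0.8,-1.3,5],[-0.8,-1.3,30],[-0.8,-1.3,70],[-0.8,-1.3,110],[-0.8,-1.3,126],[-0.8,-1.3,126]], "spin": [0,0,0,0,0,0], "fingers": [0,0,0,0,0,0]}}

```text
time_s: 20.25
eef_pos: [0.455, 0.031, 0.3008]
eef_rot: [0.352, 0.614, 0.351, -0.613]
wrist_force: [0.1, -0.2, -4.1]
opening: 0.228
```

```bash
python3 - <<'E'
from h import *
o=ctrl.get_obs();print(o["eef_pos"],o["opening"],o["wrist_force"]); M,p=toolT(); print(np.degrees(np.arctan2(M[1,1],M[0,1])))
snap("wrist","w20")
E
```

```text
[0.455  0.031  0.3008] 0.22795684799692348 [ 0.1486 -0.2206 -4.0942]
-30.41844980507451
```

View pics/w20.png

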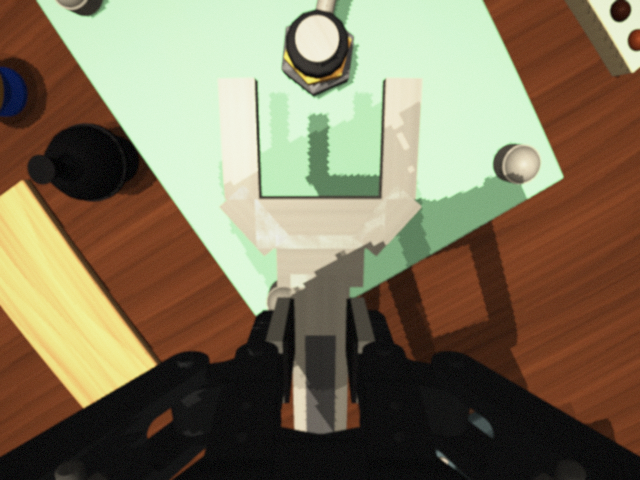

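{"method": "step_arm", "body": {"xyz": [[54,343,0],[54,343,0],[54,343,0],[54,343,0],[54,343,0],[54,343,0],[54,343,0],[54,343,0],[54,343,0],[54,343,0]], "spin": [0,0.05,0.15,0.25,0.35,0.443,0.443,0.443,0.443,0.443], "fingers": [0,0,0,0,0,0,0,0,0,0]}}

```text
time_s: 21.3
eef_pos: [0.5081, 0.3726, 0.297]
eef_rot: [-0.477, -0.52, -0.478, 0.523]
wrist_force: [-0.3, -0.1, -4.4]
opening: 0.229
```

{"method": "step_arm", "body": {"xyz": [[0,0,-50],[0,0,-100],[0,0,-150],[0,0,-200],[0,0,-220],[0,0,-240],[0,0,-240]], "spin": [0,0,0,0,0,0,0], "fingers": [0,0,0,0,0,0,0]}}

```text
time_s: 22.0
eef_pos: [0.5067, 0.3708, 0.0558]
eef_rot: [-0.476, -0.52, -0.478, 0.525]
wrist_force: [-0.4, -0.2, -4.3]
opening: 0.233
```

```bash
python3 - <<'E'
from h import *
o=ctrl.get_obs();print(o["eef_pos"],o["opening"],o["wrist_force"]); M,p=toolT(); print(np.degrees(np.arctan2(M[1,1],M[0,1])))
snap("wrist","w21"); snap("scene","s21")
im=load("s21")[0]; cv2.imwrite("pics/s21z.png",cv2.resize(im[200:320,370:520],None,fx=5,fy=5,interpolation=cv2.INTER_CUBIC))
E
```

```text
[0.5067 0.3708 0.0558] 0.2334483868701229 [-0.3749 -0.1768 -4.2912]
-5.180370339584957
```

View pics/w21.png

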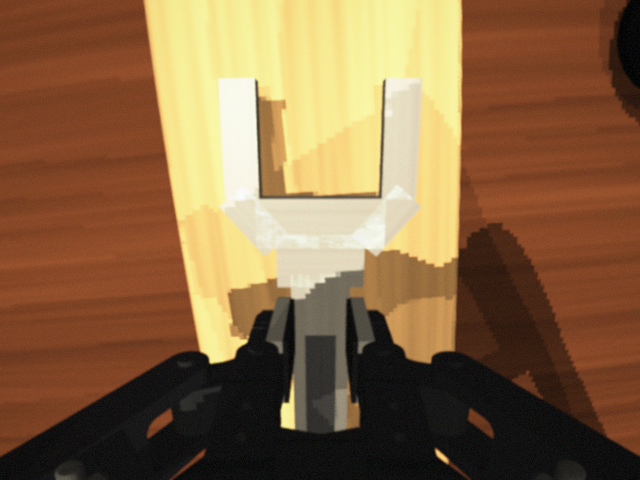

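View pics/s21z.png

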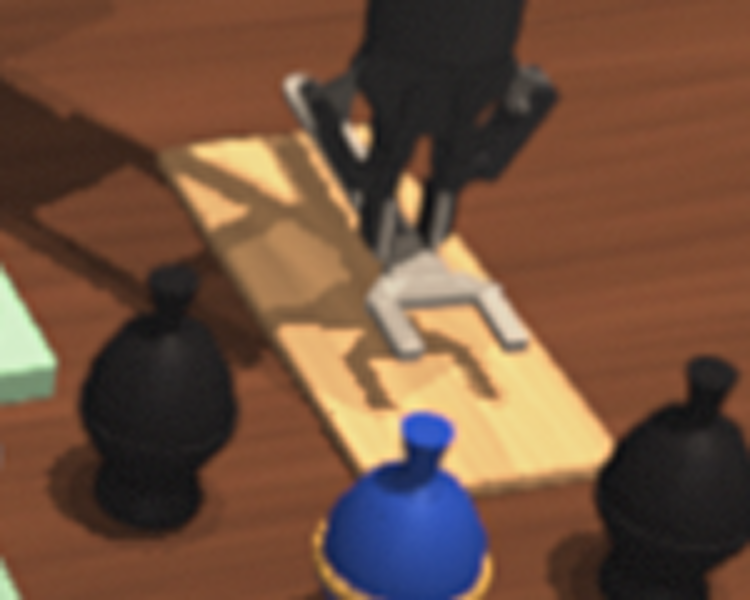

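{"method": "step_arm", "body": {"xyz": [[0,0,-15],[0,0,-25],[0,0,-29],[0,0,-29]], "spin": [0,0,0,0], "fingers": [0,0,0,0]}}

```text
time_s: 22.5
eef_pos: [0.5084, 0.3734, 0.0294]
eef_rot: [-0.477, -0.521, -0.478, 0.522]
wrist_force: [-0.0, -0.2, -3.3]
opening: 0.225
```

{"method": "step_arm", "body": {"xyz": [[0,0,-1],[0,0,-1]], "spin": [0,0], "fingers": [0,0]}}

```text
time_s: 22.7
eef_pos: [0.5094, 0.3739, 0.0297]
eef_rot: [0.478, 0.522, 0.477, -0.521]
wrist_force: [0.1, 1.1, -4.0]
opening: 0.228
```

{"method": "step_arm", "body": {"xyz": [[0,0,-1.5],[0,0,-2.5],[0,0,-2.5]], "spin": [0,0,0], "fingers": [0,0,0]}}

```text
time_s: 23.0
eef_pos: [0.5091, 0.3737, 0.0269]
eef_rot: [-0.477, -0.521, -0.478, 0.522]
wrist_force: [0.4, -0.6, -3.7]
opening: 0.226
```

{"method": "step_arm", "body": {"xyz": [[0,0,-1],[0,0,-1.5],[0,0,-1.5]], "spin": [0,0,0], "fingers": [0,0,0]}}

```text
time_s: 23.3
eef_pos: [0.5093, 0.3738, 0.0261]
eef_rot: [0.478, 0.522, 0.477, -0.521]
wrist_force: [-2.6, -1.3, 4.7]
opening: 0.223
```

Contact (about 8 N change). Now I release and lift.

{"method": "step_arm", "body": {"xyz": [[0,0,0],[0,0,0],[0,0,0],[0,0,10],[0,0,50],[0,0,100],[0,0,150],[-20,0,200],[-20,0,240],[-20,0,240]], "spin": [0,0,0,0,0,0,0,0,0,0], "fingers": [30,55,55,55,55,60,80,100,100,100]}}

```text
time_s: 24.3
eef_pos: [0.492, 0.3756, 0.2751]
eef_rot: [0.479, 0.526, 0.476, -0.516]
wrist_force: [0.2, -0.5, -0.5]
opening: 0.999
```

```bash
python3 - <<'E'
from h import *
o=ctrl.get_obs();print(o["eef_pos"],o["opening"],o["wrist_force"])
snap("wrist","w22"); snap("scene","s22"); snap("top","t22")
im=load("s22")[0]; cv2.imwrite("pics/s22z.png",cv2.resize(im[180:340,220:540],None,fx=2.5,fy=2.5,interpolation=cv2.INTER_CUBIC))
im=load("s22")[0]; cv2.imwrite("pics/s22n.png",cv2.resize(im[180:280,240:380],None,fx=5,fy=5,interpolation=cv2.INTER_CUBIC))
E
```

```text
[0.492  0.3756 0.2751] 0.99888204573048 [ 0.1524 -0.497  -0.4726]
```

View pics/w22.png

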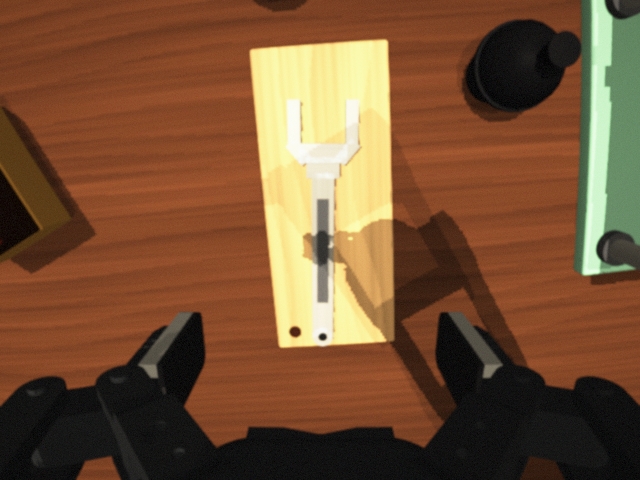

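View pics/s22.png

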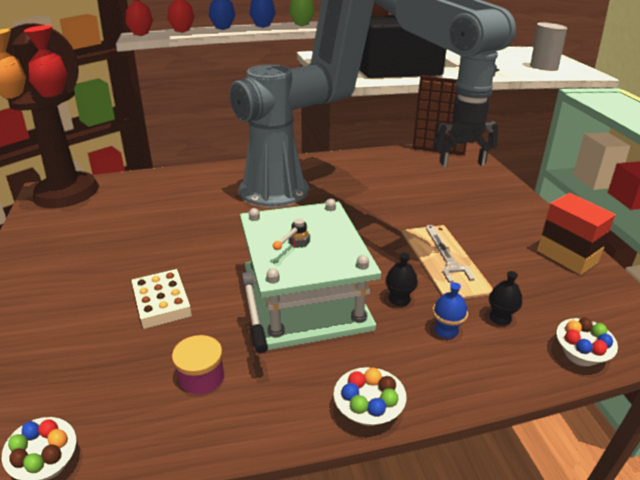

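View pics/s22n.png

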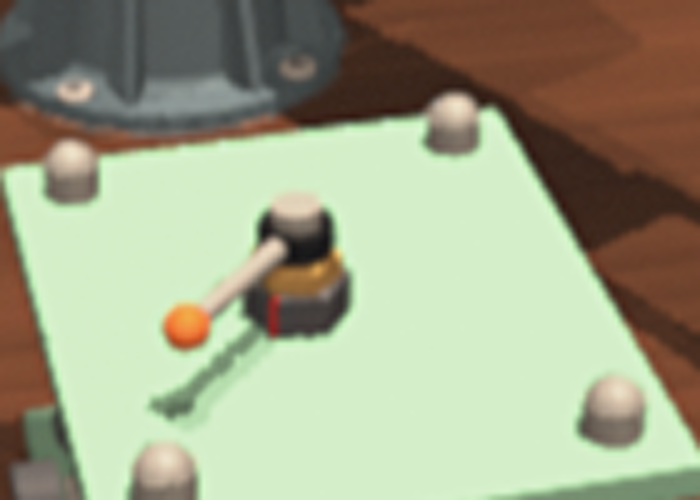

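```bash
python3 - <<'E'
from h import *
im,c=load("w19")
cv2.imwrite("pics/w19z.png",cv2.resize(im[0:80,230:410],None,fx=4,fy=4,interpolation=cv2.INTER_CUBIC))
for a,b in (("s1","s22"),("t1","t22")):
    A,_=load(a); B,_=load(b); d=cv2.absdiff(A,B).max(2); 
    boxes={"s":{"egg":(430,280,472,340),"tin":(170,335,225,395),"box":(130,268,192,328),"bl":(383,250,420,308),"br":(488,270,524,326)},"t":{"egg":(208,182,243,218),"tin":(408,180,448,220),"box":(428,262,486,330)}}[a[0]]
    for n,(x0,y0,x1,y1) in boxes.items(): print(a[0],n,"mean diff",d[y0:y1,x0:x1].mean(), "px>40:",(d[y0:y1,x0:x1]>40).sum())
E
```

```text
s egg mean diff 2.2523809523809524 px>40: 26
s tin mean diff 0.9860606060606061 px>40: 0
s box mean diff 0.8274193548387097 px>40: 0
s bl mean diff 10.233923578751165 px>40: 270
s br mean diff 1.6349206349206349 px>40: 0
t egg mean diff 3.081746031746032 px>40: 0
t tin mean diff 2.274375 px>40: 0
t box mean diff 2.082657200811359 px>40: 0
```

View pics/w19z.png

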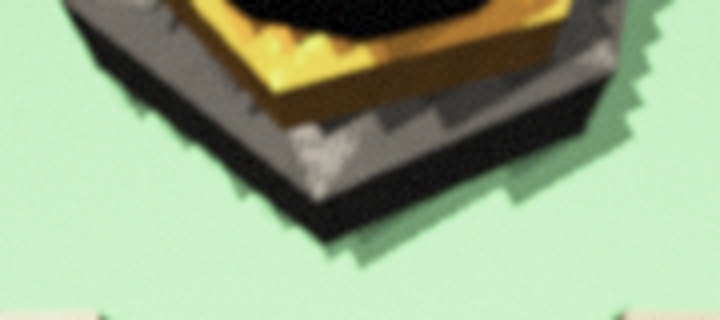

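```bash
python3 - <<'E'
from h import *
def ang(t,f,x0,qs):
    im,c=load(t); z=lambda q:(x0+(q[0]+.5)/f-.5,(q[1]+.5)/f-.5)
    P=onplane(c,[z(q) for q in qs],.180)[:,:2]
    out=[np.degrees(np.arctan2(*(P[i]-P[j])[::-1])) for i,j in ((1,0),(2,1))]; print(t,out, "corner dir", np.mean(out)) 
ang("w5",5,250,[(106,148),(368,310),(625,157)])
ang("w6",3,200,[(154,24),(357,138),(557,18)])
ang("w19",4,230,[(67,5),(318,198),(615,66)])
im,c=load("s22"); b,s=balluv(im,(230,160,400,300)); B=onplane(c,[b],.201)[0]; print(np.degrees(np.arctan2(B[1]+.0273,B[0]-.558)))
A,_=load("s1"); d=(cv2.absdiff(A,im).max(2)>40).astype(np.uint8)*255
ys,xs=np.nonzero(d[280:340,430:472]); print(xs.min()+430,xs.max()+430,ys.min()+280,ys.max()+280)
E
```

```text
w5 [np.float64(-146.53638079332435), np.float64(-86.13298524622816)] corner dir -116.33468301977626
w6 [np.float64(-145.23866412299202), np.float64(-86.87014996710731)] corner dir -116.05440704504966
w19 [np.float64(-156.97851925195033), np.float64(-97.27498592779307)] corner dir -127.1267525898717
-42.00564809224995
447 471 280 283
```

```bash
python3 -c "
from bench import hand_in
print(hand_in())"
```

```text
the job is handed in; nothing more can be done
None
```

The depth stop is locked and the job is handed in, at about 24.5 s of the 72 s allowed. No verdict came back.

**What I did**
- I slid the spanner onto the lower nut and let go, so that its handle could swing and bear on the near left pillar nut.
- I swung the lever clockwise with the closed fingers, from about 53° to −44°, roughly 1.7 rad in all.
- I drew the spanner straight off and laid it flat on the board.

**Last checks**
- **Lever slip:** the torque on the lever rose to about 0.65 N m and stayed there (0.62–0.69) over the last 24° or so. With at most 0.8 rad of jam-nut travel and 11° of lower-nut turn, that is at least 0.7 rad of slip.
- **Lower nut:** it turned about 11° clockwise, measured on its corners before and after. That is inside the 25° limit.
- **Spanner:** it lies wholly on the board, and the gripper is open and well clear.
- **Praline box, blue egg and gift tin:** all three are where they were in the before and after pictures. A few pixels differ at the edge of the egg's window, where the spanner's and board's surroundings changed.
- **Forces:** the wrist-force readings at the end of the moves stayed under about 11 N.

**Disagreements**
- The wrist camera read about 2 mm to one side, so I corrected for it.
- The scene camera's coarse reading of the red mark suggested a larger turn of the lower nut, about 13–18°. I trusted the corner measurement more, and both are within the limit.

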